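Fold the probe thermometers and pack them in their case

ROBOT

A 7-joint arm with a two-finger parallel gripper is mounted at the origin on the work surface. World frame = base frame: x ahead of the robot, y to its left, z up, the work surface at z = 0. Lengths are in m, angles in rad, forces in N, time in s.
With the tool pointing down it reaches from about 0.4 to 0.9 m from the base axis. Payload 5.6 kg.
Tool frame: the origin (TCP) lies between the finger pads; the fingertips stand 14 mm ahead of it and the grasp point (between the pads) lies 5 mm behind it; x points along the fingers, y is the direction in which the jaws open and shut, and the axes are right-handed (so a half turn about x gives the same grasp; the last joint's range is limited). The gripper opens to 92 mm and grips with 3 to 60 N. Pads are 20 mm wide; open, the fingers measure 128 mm over their backs; the gripper's body (75 mm by 189 mm) begins 69 mm behind the grasp point.
Start: joints at [1.282, 0.468, -0.012, 1.603, 0.006, 1.071, -0.056], TCP at [0.158, -0.63, 0.204] pointing down, gripper open.
Joint ranges: [-2.53, 2.53], [-0.31, 2.02], [-1.57, 1.55], [0.28, 2.44], [-1.29, 4.43], [0.15, 1.84], [-2.92, 2.92]. Speed limits (rad/s): [2.57, 2.57, 3.14, 3.14, 3.14, 3.14, 3.14].

INTERFACE

Orientations are given as a unit quaternion [w, x, y, z].
In Python, from rig import env, vision gives the robot as it stands.
- The arm moves only by the tool move_arm, never from a script. Its argument "plan" is a list of rows, each a list of 3 entries, a list of its own where there are three numbers: the finger opening in m, from 0 to 0.0919, then the shift along the tool's x, y, z in m, then the turn, a rotation vector about the tool's x, y, z in rad. A call has 1 to 20 rows; each row shifts and turns the commanded pose from where the row before left it, along the tool's axes as they then stand; what a row does not reach is not made up. A row lasts 1/10 s, in which the tool goes at most 50 mm and 8.59 degrees, less where a joint would pass 70% of its speed; a pose out of reach is approached as far as the arm can. A call is refused whole if a number of a shift passes 0.05 or a number of a turn 0.15, either way. A call with a gripper value outside its range is refused whole. The fingers move at their own pace and stop on an object; the grip force is fixed at half the most. Time passes only in rows, so rows that do not move let the fingers close. It gives the time, the measured TCP pose, the force and the opening at its end, in the units of the state.
- env.sense(): the state, without advancing time (a new reading comes with each control period).
- vision.snapshot(name): name is "scene" or "side" or "wrist"; returns the picture (480x640x3 uint8, red, green, blue); there is no depth.
- vision.calibration(name): a dict with "vertical_fov" (degrees; the focal length in pixels is half the picture's height over the tangent of half this angle, whatever the lens; pixels are square), "cx", "cy" (the principal point, pixels), "extrinsics" (4x4, takes a point from world to camera coordinates); the wrist camera has in their place "hand_eye" (4x4, takes a point from camera to tool coordinates, whose origin is the TCP and whose axes are the tool frame's). Camera axes: x right, y up, looking along -z (the intrinsics and any distortion apply to the point x, -y, -z); pixel columns grow to the right and rows downward; lengths in m; the calibration is good to about 2 mm. A picture is of the moment at which its call begins: read the wrist's pose just before it. calibration takes no time and is no camera call.
- env.job_done(): hands the job in, once; it reports no verdict.
The state is a dict: "time_s": time; "qpos": joint angles; "qvel": joint speeds; "effort": joint torques, N m; "position": TCP position; "tcp_rot": TCP orientation; "wrist_force": force on the tool from outside, world axes, zero at the start; "wrist_torque": the same for the moment, N m; "width": opening from 0.0 (shut) to 1.0 (fully open).
Only numpy, scipy, OpenCV 4.12 (cv2) and the standard library are available. Lean on these libraries where they do the work, as an engineer would, in place of code of your own. Each camera call takes 0.05 s, during which the arm holds its last target.

TASK

The pies have been checked: fold the needle of each of the two probe thermometers fully home into the side of its handle, then gently lay each thermometer, without dropping it, face up in the well of its own length in the open case, bedded flat on the well's floor, and let go. Leave the coffee cup, the wipes tub and the plate with the pie where they stand.

Things in the scene. Friction and masses are not known exactly. Their poses are not given: they have to be found in the camera images.
- long_centre (a point): Centre (half-way up) of the handle of the long thermometer: a loose off-white plastic handle 155 mm long (its x), 40 mm wide (its y), 26 mm thick (its z), display on top (+z), 158 g in all give or take a third, starting face up on the counter. The needle folds into a channel along the handle's +y side face.
- long_hinge (a point): Hinge axis of the long thermometer's needle (along the handle's z), at x +65.5, y +12, z 0 mm from long_centre in the handle's frame: the corner at the +x end, +y side. Axes as the handle's. The needle swings level, 13 mm above the surface the thermometer lies on.
- long_probe (a joint): Opening angle (rad) of the long needle: 0 = folded home, lying from the hinge along the handle's -x, its outer side 0.4 mm inside the +y side face; 1.57 = square out to +y; 2.8 = stop, nearly straight past the +x end. Light friction hinge (0.005 N m), stays where left: it can be pushed round while the handle lies loose; pinching across the handle's width pushes a nearly folded needle home.
- long_tip (a point): Tip of the long steel needle: 6 mm thick, 118 mm from hinge to tip; the needle's line runs 5 mm off the hinge axis, on the side towards which it opens.
- short_centre (a point): Centre (half-way up) of the handle of the short thermometer: like the long one, but its handle is 118 mm long (its x), 36 mm wide (its y), 26 mm thick (its z), 118 g in all give or take a third.
- short_hinge (a point): Needle hinge of the short thermometer: at x +47, y +10, z 0 mm from short_centre in the handle's frame; otherwise as for the long one.
- short_probe (a joint): Opening angle (rad) of the short thermometer's needle, as for the long one (0 = folded home).
- short_tip (a point): Tip of the short steel needle: 6 mm thick, 86 mm from hinge to tip, its line 5 mm off the hinge axis as on the long one.
- case: Dark storage case, fixed, open: base 192 (its x) by 198 (its y) by 22 mm with a grey insert; origin at the centre of its underside. Lid lies open, flat, 22 mm high, beyond its +x side; not used. Two wells side by side, length along the case's y, 16 mm deep from insert top to floor (5 mm above the counter), 45-degree 4 mm bevels; a seated thermometer stands 10 mm proud.
- well_long (a point): Centre of the floor of the long well (165 by 48 mm: 4 mm of play on each side, 5 mm at each end). Axes as the case's: its length is along y. The thermometer may point either way. A trough for the fingers, 60 mm wide (y) and as deep as the wells, crosses both wells at their middles, reaching 28 mm past each well's sides.
- well_short (a point): Centre of the floor of the short well (128 by 44 mm; the same play). Axes are those of the case: the well's length along y.
- cup: White coffee cup with a handle, 68 mm across, 58 mm high, loose bystander; origin at the centre of its underside.
- tub: White round tub of wipes, 87 mm across, about 130 mm high with the wipe standing out of it, loose bystander; origin at the centre of its underside.
- plate: White plate, 170 mm across, with a hand pie on it, 40 mm high in all, loose bystander; origin at the centre of its underside.
- long: The long thermometer; origin at the centre of the handle's underside, axes as point long_centre.
- short: The short thermometer; origin at the centre of the handle's underside, axes as point short_centre.
Not all that is in view belongs to the job. Leave any brown or green look-alike of the short alone. Leave any blue look-alike of the long alone.

How it is judged:
By the outcome, as a careful person would: the job done as asked, in the order asked, and still so for the second after the job is handed in, with the robot touching nothing.
It also fails if it takes over 70 s, if anything falls off the work surface, if the arm or the gripper's body presses on something with over 40 N, if the wrist force passes 120 N, or if a joint passes its speed limit or range.

## Working session

There is one attempt and no reset: what is moved stays moved. The work goes in short steps, Python scripts to look and compute and a tool call to move; the robot and the scene stay as the last step left them, time stands still between calls to the robot, and variables do not carry over. Pictures are saved under pics/ and viewed, and the job is handed in when it is done.

Besides the shell and the picture viewer there is one more tool, called after ">>>" as a command line: name --argument value ..., lists and objects as JSON in quotes. move_arm: Moves the arm, as the interface text tells. Its arguments: {"type":"object","properties":{"plan":{"type":"array","items":{"type":"array"}}},"required":["plan"]}

```bash
ls; mkdir -p pics; python3 - <<'E'
from rig import env, vision
import cv2, numpy as np
s=env.sense(); print(s)
for n in ("scene","side","wrist"):
    c=vision.calibration(n); print(n,c)
    cv2.imwrite(f"pics/{n}0.png",vision.snapshot(n)[:,:,::-1])
E
```

```text
pics
{'time_s': 0.0, 'qpos': array([ 1.28199501,  0.46839128, -0.01161039,  1.60360672,  0.00601967,
        1.07137824, -0.05631644]), 'qvel': array([ 1.38027963e-04, -2.17140366e-03, -4.06516849e-04, -5.86285815e-04,
       -3.54194794e-03,  1.08697493e-03, -4.71269780e-05]), 'effort': array([ 1.05736377e-03, -5.20577037e+01, -1.18682528e-02, -2.43750662e+01,
       -5.65039285e-02,  1.71570102e-02,  1.77476077e-04]), 'position': array([ 0.15795343, -0.62990872,  0.20353821]), 'tcp_rot': array([-0.08605664, -0.70165234, -0.08726872,  0.70189915]), 'wrist_force': array([ 0.90088376, -0.48708496,  0.10185071]), 'wrist_torque': array([-0.03561516,  0.03227391,  0.01292141]), 'width': 0.9995855842387044}
scene {'vertical_fov': 44.83903090216018, 'cx': 314.4763933560776, 'cy': 236.40175942426544, 'extrinsics': array([[-0.87609524,  0.48196388,  0.01295949,  0.41111719],
       [-0.36527637, -0.68104951,  0.63462173,  0.14819401],
       [ 0.31469081,  0.55125528,  0.77271425, -2.116595  ],
       [ 0.        ,  0.        ,  0.        ,  1.        ]])}
side {'vertical_fov': 46.0877334203
[... 160 characters left out ...]
    [ 4.24033696e-01, -6.30535657e-01,  6.50092463e-01,
        -2.09040168e-01],
       [-3.62613630e-01,  5.39566112e-01,  7.59855095e-01,
        -1.72190077e+00],
       [ 0.00000000e+00,  0.00000000e+00,  0.00000000e+00,
         1.00000000e+00]])}
wrist {'vertical_fov': 64.93595181626098, 'cx': 314.1758209386978, 'cy': 242.79985569995566, 'hand_eye': array([[-1.12306083e-04,  2.53546745e-01, -9.67323129e-01,
        -1.80294129e-01],
       [ 9.99999858e-01,  5.31931055e-04,  2.33255257e-05,
        -1.19898564e-03],
       [ 5.20463324e-04, -9.67322989e-01, -2.53546768e-01,
        -7.03878010e-02],
       [ 0.00000000e+00,  0.00000000e+00,  0.00000000e+00,
         1.00000000e+00]])}
```

View pics/scene0.png

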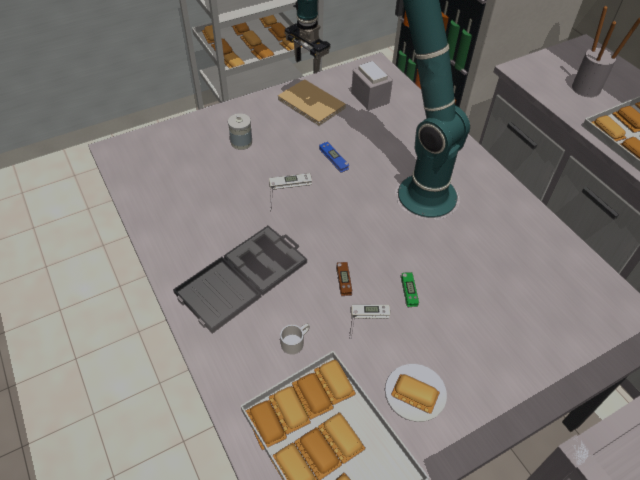

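View pics/side0.png

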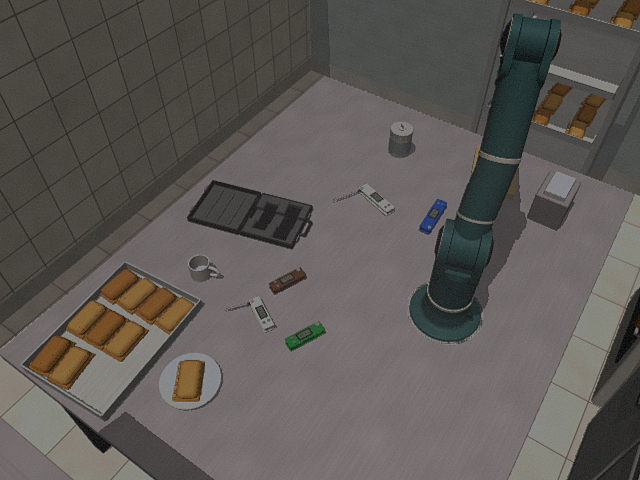

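View pics/wrist0.png

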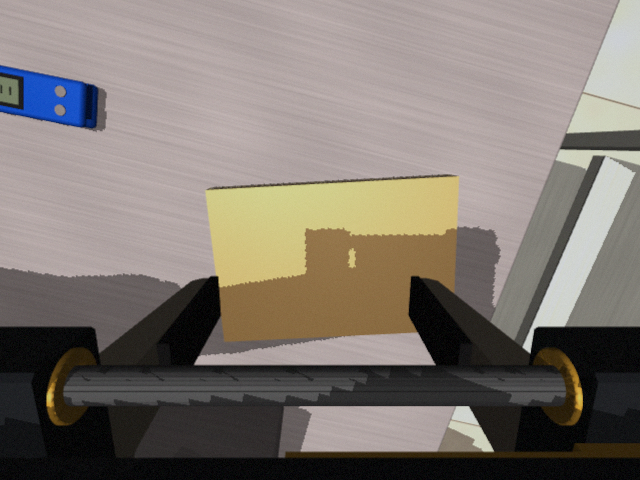

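```bash
cat > h.py <<'E'
import numpy as np, cv2
from rig import env, vision
from scipy.spatial.transform import Rotation as R
def cam(name, s=None):
    c=vision.calibration(name); f=240/np.tan(np.radians(c['vertical_fov'])/2)
    if name=='wrist':
        s=s or env.sense(); T=np.eye(4); q=s['tcp_rot']
        T[:3,:3]=R.from_quat(np.r_[q[1:],q[0]]).as_matrix(); T[:3,3]=s['position']
        M=T@np.array(c['hand_eye'])
    else: M=np.linalg.inv(c['extrinsics'])
    return f,c['cx'],c['cy'],M
def ray(C,u,v):
    f,cx,cy,M=C
    return M[:3,3], M[:3,:3]@np.array([(u-cx)/f,-(v-cy)/f,-1.])
def onz(C,u,v,z):
    o,d=ray(C,u,v); return o+d*(z-o[2])/d[2]
def proj(C,p):
    f,cx,cy,M=C; q=np.linalg.inv(M)@np.r_[p,1]
    return np.array([cx+f*q[0]/-q[2], cy-f*q[1]/-q[2]])
E
python3 - <<'E'
import cv2,numpy as np
a=cv2.imread('pics/scene0.png'); b=cv2.imread('pics/side0.png')
def cr(im,x,y,w,h,s): return cv2.resize(im[y:y+h,x:x+w],(w*s,h*s),interpolation=cv2.INTER_CUBIC)
o=np.vstack([np.hstack([cr(a,255,160,80,60,5),cr(a,330,290,80,60,5)]),np.hstack([cr(b,325,165,80,60,5),cr(b,215,280,80,60,5)])])
cv2.imwrite('pics/crop0.png',o)
o=np.hstack([cr(a,165,220,150,115,3)[:, :400],cr(b,180,175,150,115,3)[:,:400]])
o=np.vstack([cr(a,165,220,150,110,4)[:,:600]])
cv2.imwrite('pics/crop1.png',o)
cv2.imwrite('pics/crop2.png',cr(b,180,170,150,90,5))
E
```

```text
(no output)
```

View pics/crop0.png

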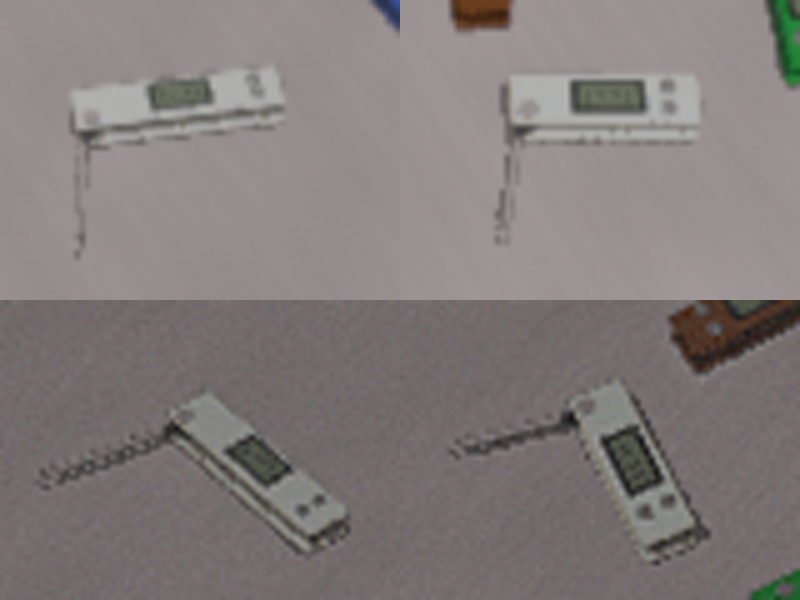

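View pics/crop1.png

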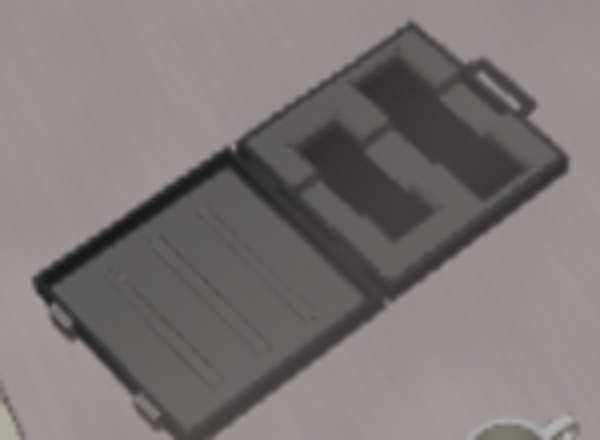

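View pics/crop2.png

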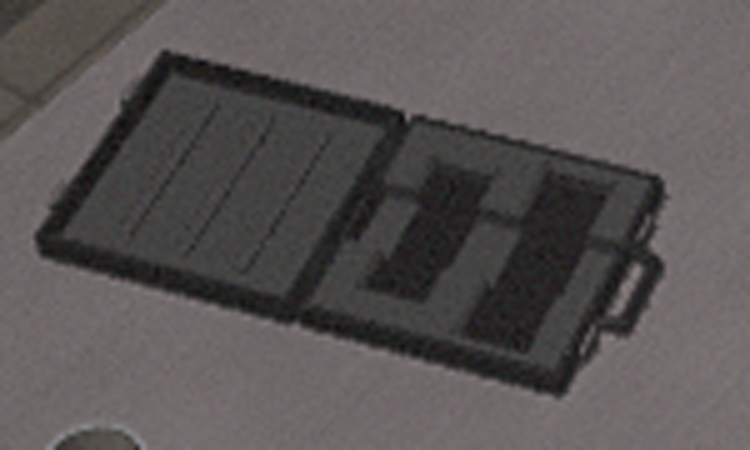

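```bash
python3 - <<'E'
from h import *
S=cam('scene');D=cam('side')
def P(C,pts,off,k,z): return np.array([onz(C,off[0]+x/k,off[1]+y/k,z) for x,y in pts])
def rep(n,Q):
    print(n,Q[:,:2].round(3).tolist(),'c',Q.mean(0)[:2].round(4),'edges',[round(float(np.linalg.norm(Q[i]-Q[i-1])),3) for i in range(len(Q))], 'ang',np.degrees(np.arctan2(*(Q[1]-Q[0])[1::-1])).round(1))
rep('L scene',P(S,[(72,95),(275,67),(285,100),(77,132)],(255,160),5,.026))
rep('S scene',P(S,[(510,76),(700,73),(700,125),(510,125)],(330-80,290),5,.026))
rep('L side',P(D,[(170,415),(210,392),(350,515),(310,545)],(325,165-60),5,.026))
rep('S side',P(D,[(570,400),(618,380),(705,532),(645,550)],(215-80,280-60),5,.026))
rep('Ltip',P(S,[(78,250),(85,140)],(255,160),5,.013));rep('Stip',P(S,[(500,238),(515,138)],(250,290),5,.013))
rep('Ltips',P(D,[(45,485),(175,430)],(325,105),5,.013));rep('Stips',P(D,[(455,452),(570,420)],(135,220),5,.013))
rep('case sc',P(S,[(238,150),(412,25),(567,158),(387,300)],(165,220),4,.022))
rep('case si',P(D,[(410,118),(662,180),(565,388),(300,318)],(180,170),5,.022))
E
```

```text
L scene [[0.48, -0.323], [0.335, -0.279], [0.345, -0.245], [0.493, -0.288]] c [ 0.4132 -0.2838] edges [0.038, 0.151, 0.035, 0.154] ang 163.0
S scene [[0.496, 0.286], [0.392, 0.339], [0.412, 0.37], [0.514, 0.316]] c [0.4532 0.3278] edges [0.035, 0.117, 0.037, 0.115] ang 152.7
L side [[0.484, -0.289], [0.473, -0.326], [0.328, -0.274], [0.336, -0.233]] c [ 0.4052 -0.2808] edges [0.158, 0.038, 0.154, 0.042] ang -107.5
S side [[0.506, 0.314], [0.491, 0.286], [0.382, 0.343], [0.403, 0.373]] c [0.4456 0.3291] edges [0.118, 0.032, 0.124, 0.037] ang -118.3
Ltip [[0.538, -0.195], [0.486, -0.289]] c [ 0.5123 -0.2422] edges [0.107, 0.107] ang -118.8
Stip [[0.554, 0.373], [0.511, 0.319]] c [0.5327 0.3459] edges [0.07, 0.07] ang -128.5
Ltips [[0.527, -0.191], [0.48, -0.29]] c [ 0.5033 -0.2404] edges [0.11, 0.11] ang -115.6
Stips [[0.547, 0.376], [0.504, 0.319]] c [0.5252 0.3479] edges [0.072, 0.072] ang -127.1
case sc [[0.765, -0.071], [0.582, -0.125], [0.533, 0.063], [0.722, 0.118]] c [ 0.6505 -0.0038] edges [0.195, 0.191, 0.194, 0.197] ang -163.7
case si [[0.759, -0.075], [0.575, -0.124], [0.519, 0.068], [0.703, 0.118]] c [ 0.6391 -0.0033] edges [0.2, 0.192, 0.2, 0.19] ang -164.9
```

```bash
python3 - <<'E'
from h import *
s=env.sense();q=s['tcp_rot'];print(R.from_quat(np.r_[q[1:],q[0]]).as_matrix().round(3))
S=cam('scene');D=cam('side')
for n,(C,u,v) in dict(tub=(S,240,146),tubD=(D,400,155),cup=(S,293,350),cupD=(D,200,278),blue=(S,334,160),blueD=(D,433,220),brown=(S,344,278),green=(S,410,290),board=(S,311,100),plate=(S,416,392)).items(): print(n,onz(C,u,v,0.01)[:2].round(3))
# well centers rough
for p in [(443,133),(368,185)]: print('well',onz(S,165+p[0]/4,220+p[1]/4,.012)[:2].round(3))
for p in [(540,260),(430,233)]: print('wellD',onz(D,180+p[0]/5,170+p[1]/5,.012)[:2].round(3))
E
```

```text
[[-0.     0.243 -0.97 ]
 [ 0.001 -0.97  -0.243]
 [-1.    -0.001  0.   ]]
tub [ 0.495 -0.554]
tubD [ 0.456 -0.548]
cup [0.721 0.328]
cupD [0.697 0.327]
blue [ 0.212 -0.314]
blueD [ 0.196 -0.311]
brown [0.459 0.177]
green [0.298 0.316]
board [ 0.114 -0.676]
plate [0.48  0.607]
well [ 0.607 -0.015]
well [0.685 0.004]
wellD [ 0.606 -0.022]
wellD [ 0.685 -0.   ]
```

>>> move_arm --plan '[[0.0919,[0,-0.018,-0.035],[0,0,0]],[0.0919,[0,-0.018,-0.035],[0,0,0]],[0.0919,[0,-0.018,-0.035],[0,0,0]],[0.0919,[0,-0.018,-0.035],[0,0,0]],[0.0919,[0,-0.018,-0.035],[0,0,0]],[0.0919,[0,-0.018,-0.035],[0,0,0]],[0.0919,[0,-0.018,-0.035],[0,0,0]],[0.0919,[0,-0.018,-0.035],[0,0,0]],[0.0919,[0,-0.018,-0.035],[0,0,0]],[0.0919,[0,-0.018,-0.035],[0,0,0]],[0.0919,[0,-0.018,-0.035],[0,0,0]],[0.0919,[0,-0.022,-0.037],[0,0,0]],[0.0919,[0,0,0],[0.135,0,0]],[0.0919,[0,0,0],[0.135,0,0]],[0.0919,[0,0,0],[0.135,0,0]],[0.0919,[0,0,0],[0.135,0,0]],[0.0919,[0,0,0],[0,0,0]],[0.0919,[0,0,0],[0,0,0]]]'

```text
time_s: 1.95
position: [0.5139, -0.3142, 0.2043]
tcp_rot: [0.103, -0.699, 0.102, 0.7]
wrist_force: [-0.1, 0.1, 0.2]
width: 1.0
```

```bash
python3 - <<'E'
from h import *
s=env.sense();q=s['tcp_rot'];print(s['time_s'],s['position'],s['qpos'].round(3),R.from_quat(np.r_[q[1:],q[0]]).as_matrix().round(3))
im=vision.snapshot('wrist');cv2.imwrite('pics/w1.png',im[:,:,::-1]);np.save('pics/w1.npy',[*s['position'],*q])
E
```

```text
1.95 [ 0.51385422 -0.31424737  0.20429169] [ 0.55   0.391 -0.073  1.721  0.033  1.031 -1.396] [[-0.    -0.287 -0.958]
 [ 0.    -0.958  0.287]
 [-1.     0.     0.   ]]
```

View pics/w1.png

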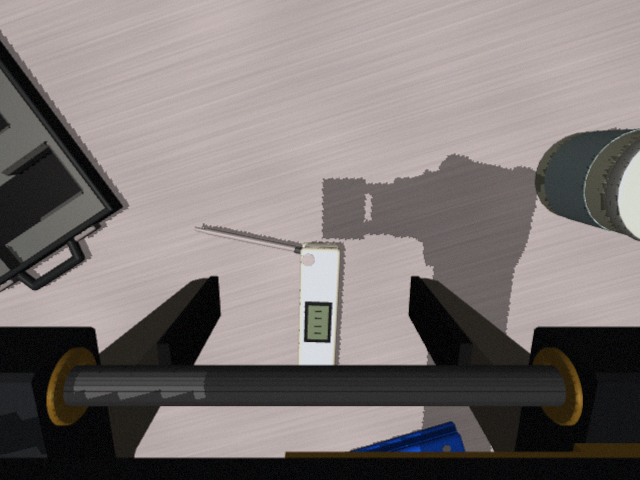

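```bash
python3 - <<'E'
from h import *
im=cv2.imread('pics/w1.png').astype(int); p=np.load('pics/w1.npy')
C=cam('wrist',dict(position=p[:3],tcp_rot=p[3:]))
print(im[280,290:350:3].tolist())
m=((im.min(2)>205)).astype(np.uint8)
L=[];Rr=[]
for r in range(272,362,4):
    x=np.where(m[r,280:360])[0]+280
    L.append((x.min()-.5,r));Rr.append((x.max()+.5,r))
print(L[::4],Rr[::4])
for c in range(304,338,5): print(c,np.where(m[225:270,c])[0][:1]+225,end=' ')
PL=np.array([onz(C,u,v,.026)[:2] for u,v in L]);PR=np.array([onz(C,u,v,.026)[:2] for u,v in Rr])
for Q in (PL,PR):
    d=np.polyfit(Q[:,0],Q[:,1],1); print('ang',np.degrees(np.arctan(d[0])),Q.mean(0))
print('end',onz(C,320,247,.026)[:2], 'tip',onz(C,197,228.5,.013)[:2],'mid', onz(C,297,249.5,.013)[:2])
E
```

```text
[[175, 178, 189], [175, 178, 189], [178, 181, 193], [171, 178, 189], [216, 219, 215], [223, 219, 215], [223, 219, 216], [225, 221, 216], [226, 219, 218], [224, 219, 215], [224, 219, 216], [225, 220, 216], [226, 219, 216], [227, 222, 217], [225, 220, 215], [223, 220, 219], [131, 145, 153], [98, 97, 106], [162, 163, 175], [171, 172, 186]]
[(np.float64(301.5), 272), (np.float64(301.5), 288), (np.float64(300.5), 304), (np.float64(300.5), 320), (np.float64(300.5), 336), (np.float64(299.5), 352)] [(np.float64(336.5), 272), (np.float64(335.5), 288), (np.float64(334.5), 304), (np.float64(333.5), 320), (np.float64(333.5), 336), (np.float64(332.5), 352)]
304 [250] 309 [250] 314 [251] 319 [251] 324 [251] 329 [251] 334 [251] ang -18.533077567221625 [ 0.41932745 -0.27055256]
ang -18.83714209523376 [ 0.40934371 -0.3037944 ]
end [ 0.48514138 -0.31099689] tip [ 0.53585895 -0.19689691] mid [ 0.48588576 -0.2868899 ]
```

>>> move_arm --plan '[[0.0919,[0,0.0066,0],[0.034,0,0]],[0.0919,[0.04,0,0],[0,0,0]],[0.0919,[0.04,0,0],[0,0,0]],[0.0919,[0.04,0,0],[0,0,0]],[0.0919,[0.035,0,0],[0,0,0]],[0.0919,[0.02,0,0],[0,0,0]],[0.0919,[0.011,0,0],[0,0,0]],[0.0919,[0,0,0],[0,0,0]],[0.0919,[0,0,0.01],[0,0,0]],[0.0919,[0,0,0.012],[0,0,0]],[0.0919,[0,0,0.012],[0,0,0]],[0.0919,[0,0,0.012],[0,0,0]],[0.0919,[0,0,0.012],[0,0,0]],[0.0919,[0,0,0.012],[0,0,0]],[0.0919,[0,0,0.012],[0,0,0]],[0.0919,[0,0,0.012],[0,0,0]],[0.0919,[0,0,0.012],[0,0,0]],[0.0919,[0,0,0],[0,0,0]]]'

```text
time_s: 3.8
position: [0.4097, -0.286, 0.0183]
tcp_rot: [0.116, -0.697, 0.116, 0.698]
wrist_force: [0.7, -0.3, -0.1]
width: 1.002
```

```bash
cat > snap.py <<'E'
import sys
from h import *
n=sys.argv[1]; s=env.sense();q=s['tcp_rot'];print(s['time_s'],s['position'],s['qpos'].round(3),R.from_quat(np.r_[q[1:],q[0]]).as_matrix().round(3).tolist(),s['width'],s['wrist_force'])
for c in sys.argv[2:]:
    im=vision.snapshot(c);cv2.imwrite(f'pics/{n}{c}.png',im[:,:,::-1])
np.save(f'pics/{n}.npy',[*s['position'],*q])
E
python3 snap.py a wrist side scene
python3 - <<'E'
import cv2,numpy as np
a=cv2.imread('pics/ascene.png'); b=cv2.imread('pics/aside.png')
def cr(im,x,y,w,h,s): return cv2.resize(im[y:y+h,x:x+w],(w*s,h*s),interpolation=cv2.INTER_CUBIC)
cv2.imwrite('pics/a_c.png',np.hstack([cr(a,250,150,80,80,5),cr(b,330,160,80,80,5)]))
E
```

```text
3.8 [ 0.40965051 -0.2859932   0.01831767] [ 0.593  0.509 -0.061  2.083  0.057  0.554 -1.409] [[-0.002, -0.323, -0.946], [0.001, -0.946, 0.323], [-1.0, -0.0, 0.002]] 1.001944731127187 [ 0.65025329 -0.31267612 -0.11103406]
```

View pics/a_c.png

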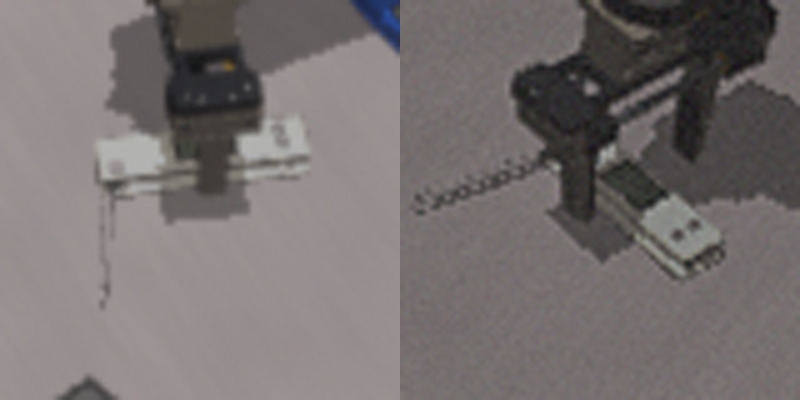

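View pics/awrist.png

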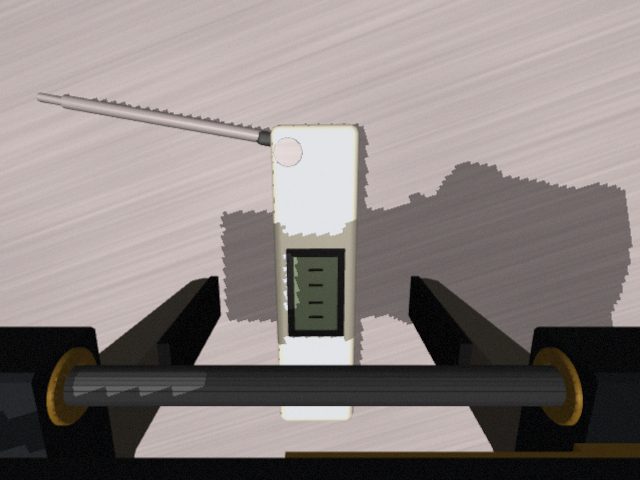

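```bash
python3 - <<'E'
from h import *
p=np.load('pics/a.npy');C=cam('wrist',dict(position=p[:3],tcp_rot=p[3:]))
M=R.from_quat(np.r_[p[4:],p[3]]).as_matrix()
for t in [(0,0,0),(.014,0,0),(.014,-.046,0),(.014,-.046,-.01),(.014,-.064,-.01),(.014,.046,-.01),(.014,.046,.01)]:
    print(t,proj(C,p[:3]+M@np.array(t)).round(1))
S=cam('side')
for t in [(.014,-.046,-.01),(.014,-.064,-.01),(.014,-.064,.01),(.014,.046,.01)]:
    print('side',t,proj(S,p[:3]+M@np.array(t)).round(1))
for u,v,z in [(39,97,.013),(265,137,.013),(275,127,.026),(357,127,.026),(282,418,.026),(352,418,.026)]: print(onz(C,u,v,z).round(4))
im=cv2.imread('pics/awrist.png')
E
```

```text
(0, 0, 0) [315.5 285.7]
(0.014, 0, 0) [315.4 276.4]
(0.014, -0.046, 0) [231.  276.4]
(0.014, -0.046, -0.01) [230.  258.9]
(0.014, -0.064, -0.01) [196.6 258.9]
(0.014, 0.046, -0.01) [400.8 258.8]
(0.014, 0.046, 0.01) [398.8 293.4]
side (0.014, -0.046, -0.01) [364.3 205. ]
side (0.014, -0.064, -0.01) [360.4 207.2]
side (0.014, -0.064, 0.01) [364.  210.4]
side (0.014, 0.046, 0.01) [387.4 197.1]
[ 0.5368 -0.1946  0.013 ]
[ 0.4865 -0.2869  0.013 ]
[ 0.4883 -0.294   0.026 ]
[ 0.4767 -0.328   0.026 ]
[ 0.3464 -0.2453  0.026 ]
[ 0.3342 -0.281   0.026 ]
```

```bash
python3 - <<'E'
from h import *
import cv2
p=np.load('pics/a.npy');M=R.from_quat(np.r_[p[4:],p[3]]).as_matrix()
a=cv2.imread('pics/ascene.png'); b=cv2.imread('pics/aside.png')
def cr(im,x,y,w,h,s): return cv2.resize(im[y:y+h,x:x+w],(w*s,h*s),interpolation=cv2.INTER_NEAREST)
o=np.hstack([cr(a,275,150,40,50,10),cr(b,340,170,40,50,10)])
for k,(C,ox,oy,dx) in enumerate([(cam('scene'),275,150,0),(cam('side'),340,170,400)]):
  for y in (.046,-.046,-.064,.064):
    for z in (-.01,.01):
      u=proj(C,p[:3]+M@np.array([.014,y,z])); cv2.circle(o,(int((u[0]-ox+.5)*10+dx),int((u[1]-oy+.5)*10)),3,(0,0,255) if y<0 else (255,0,0),-1)
cv2.imwrite('pics/a_d.png',o)
E
```

```text
(no output)
```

View pics/a_d.png

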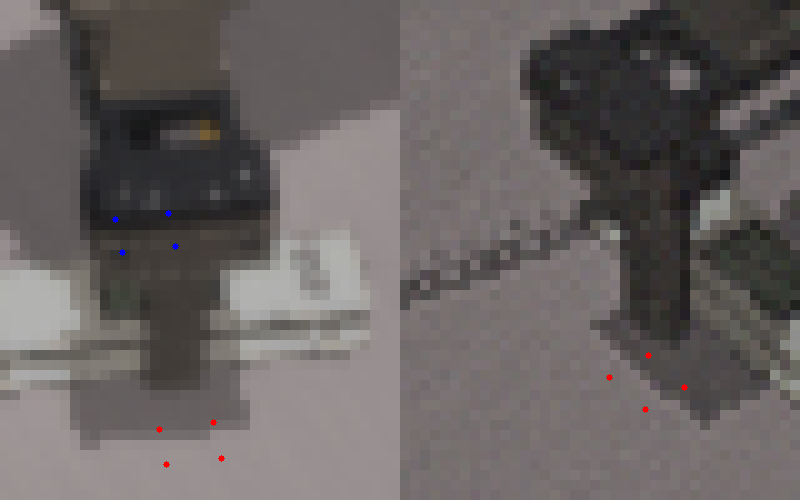

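```bash
python3 - <<'E'
from h import *
p=np.load('pics/a.npy');M=R.from_quat(np.r_[p[4:],p[3]]).as_matrix()
S=cam('scene');D=cam('side');W=cam('wrist',dict(position=p[:3],tcp_rot=p[3:]))
def tri(l):
    A=np.zeros((3,3));b=np.zeros(3)
    for o,d in l:
        d=d/np.linalg.norm(d);P=np.eye(3)-np.outer(d,d);A+=P;b+=P@o
    X=np.linalg.solve(A,b);return X,[np.linalg.norm(np.cross(X-o,d/np.linalg.norm(d))) for o,d in l]
# outer bottom corners: scene left/right bottom ; side
for a,b in [((289.5,188.3),(362,202.8)),((295.2,188.3),(368.5,203.5)),((292.3,188.3),(365.5,203.3))]:
    X,r=tri([ray(S,*a),ray(D,*b)]);print(X.round(4),np.round(r,4),'tool',(M.T@(X-p[:3])).round(4))
E
```

```text
[ 0.4381 -0.2393  0.0259] [0.0057 0.0057] tool [-0.0076 -0.0534 -0.0119]
[ 0.4166 -0.242   0.0228] [0.0017 0.0017] tool [-0.0044 -0.0438  0.0076]
[ 0.4269 -0.2419  0.0228] [0.0021 0.0021] tool [-0.0045 -0.0473 -0.0021]
```

>>> move_arm --plan '[[0.0919,[-0.03,0,0],[0,0,0]],[0.0919,[-0.03,0,0],[0,0,0]],[0.07,[0,0,-0.03],[0,0,0]],[0.07,[0,0,-0.03],[0,0,0]],[0.07,[0,0,-0.03],[0,0,0]],[0.07,[0,0,-0.02],[0,0,0]],[0.07,[0,0,0],[0,0,0]],[0.07,[0,0,0],[0,0,0]],[0.07,[0,0,0],[0,0,0]]]'

```text
time_s: 4.85
position: [0.5146, -0.3218, 0.0781]
tcp_rot: [0.116, -0.697, 0.116, 0.698]
wrist_force: [-0.9, 0.2, -0.1]
width: 0.762
```

```bash
python3 snap.py b wrist side scene
python3 - <<'E'
from h import *
p=np.load('pics/b.npy');M=R.from_quat(np.r_[p[4:],p[3]]).as_matrix()
a=cv2.imread('pics/bscene.png'); b=cv2.imread('pics/bside.png')
o=[]
for C,im in ((cam('scene'),a),(cam('side'),b)):
  c=proj(C,p[:3]+M@np.array([0,-.045,0])).round().astype(int);x,y=c-20;print(x,y)
  z=cv2.resize(im[y:y+40,x:x+40],(400,400),interpolation=cv2.INTER_NEAREST)
  for yy in (-.035,-.053):
    for zz in (-.01,.01):
      u=proj(C,p[:3]+M@np.array([.004,yy,zz])); cv2.circle(z,(int((u[0]-x+.5)*10),int((u[1]-y+.5)*10)),3,(0,0,255),-1)
  o.append(z)
cv2.imwrite('pics/b_d.png',np.hstack(o))
E
```

```text
4.85 [ 0.51464407 -0.32175658  0.07811534] [ 0.551  0.55  -0.063  1.801  0.046  0.794 -1.434] [[-0.001, -0.323, -0.947], [0.0, -0.947, 0.323], [-1.0, -0.0, 0.001]] 0.76212991413887 [-0.90393826  0.17451932 -0.11399819]
242 161
327 154
```

View pics/b_d.png

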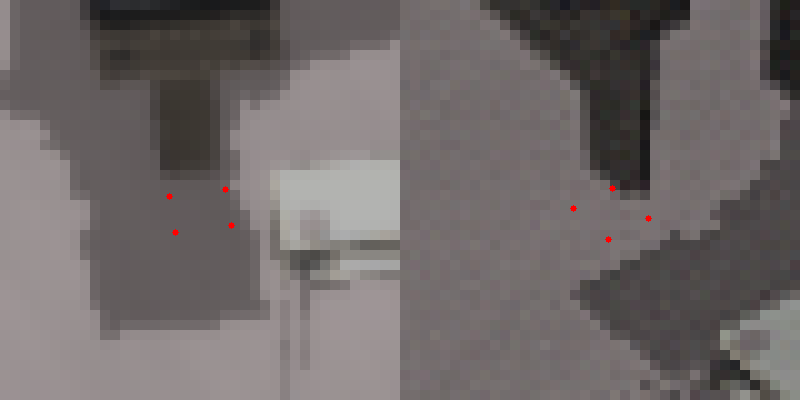

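View pics/bwrist.png

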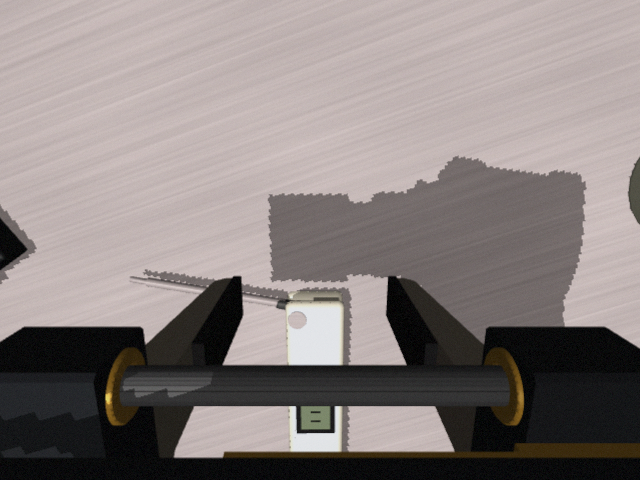

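>>> move_arm --plan '[[0.07,[0.03,0,0],[0,0,0]],[0.07,[0.02,0,0],[0,0,0]],[0.07,[0.01,0,0],[0,0,0]],[0.07,[0,0,0],[0,0,0]]]'

```text
time_s: 5.4
position: [0.5147, -0.3215, 0.0173]
tcp_rot: [0.116, -0.697, 0.115, 0.698]
wrist_force: [-1.1, 0.3, 0.5]
width: 0.76
```

```bash
python3 snap.py c wrist side scene
python3 - <<'E'
from h import *
p=np.load('pics/c.npy');M=R.from_quat(np.r_[p[4:],p[3]]).as_matrix()
a=cv2.imread('pics/cscene.png'); b=cv2.imread('pics/cside.png')
o=[]
for C,im in ((cam('scene'),a),(cam('side'),b)):
  c=proj(C,p[:3]+M@np.array([0,-.045,0])).round().astype(int);x,y=c-20;print(x,y)
  z=cv2.resize(im[y:y+40,x:x+40],(400,400),interpolation=cv2.INTER_NEAREST)
  for xx,col in ((-.005,(0,255,0)),(.014,(0,0,255))):
   for yy in (-.035,-.044):
    for zz in (-.01,.01):
      u=proj(C,p[:3]+M@np.array([xx,yy,zz])); cv2.circle(z,(int((u[0]-x+.5)*10),int((u[1]-y+.5)*10)),3,col,-1)
  o.append(z)
cv2.imwrite('pics/c_d.png',np.hstack(o))
E
```

```text
5.4 [ 0.51465115 -0.32153528  0.01730885] [ 0.547  0.639 -0.057  1.821  0.054  0.686 -1.441] [[-0.002, -0.323, -0.947], [0.001, -0.947, 0.323], [-1.0, -0.0, 0.003]] 0.7599518037894089 [-1.1056712   0.2865561   0.53593615]
243 173
327 167
```

View pics/c_d.png

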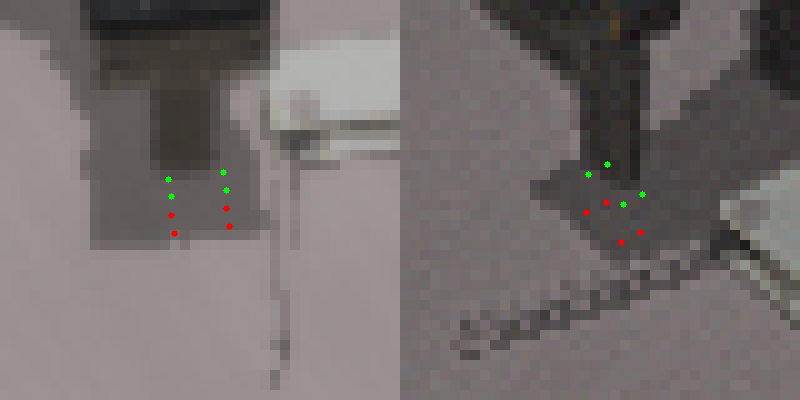

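View pics/cwrist.png

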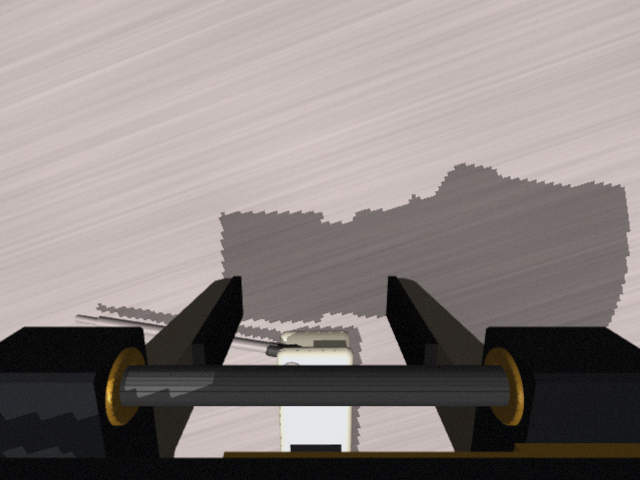

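>>> move_arm --plan '[[0.07,[0.003,0,0],[0,0,0]],[0.07,[0.003,0,0],[0,0,0]],[0.07,[0.002,0,0],[0,0,0]],[0.07,[0,0,0],[0,0,0]]]'

```text
time_s: 5.95
position: [0.5156, -0.3219, 0.0102]
tcp_rot: [0.116, -0.697, 0.115, 0.698]
wrist_force: [-1.2, 0.1, 0.2]
width: 0.762
```

>>> move_arm --plan '[[0.07,[0.002,0,0],[0,0,0]],[0.07,[0.002,0,0],[0,0,0]],[0.07,[0,0,0],[0,0,0]]]'

```text
time_s: 6.25
position: [0.5156, -0.3219, 0.0061]
tcp_rot: [0.116, -0.697, 0.115, 0.698]
wrist_force: [-0.5, 0.5, 0.3]
width: 0.76
```

>>> move_arm --plan '[[0.07,[0.002,0,0],[0,0,0]],[0.07,[0.002,0,0],[0,0,0]],[0.07,[0,0,0],[0,0,0]]]'

```text
time_s: 6.55
position: [0.5156, -0.3219, 0.0021]
tcp_rot: [0.116, -0.697, 0.116, 0.698]
wrist_force: [0.4, -0.1, 0.2]
width: 0.765
```

```bash
python3 snap.py d wrist side scene
python3 - <<'E'
from h import *
p=np.load('pics/d.npy');M=R.from_quat(np.r_[p[4:],p[3]]).as_matrix()
a=cv2.imread('pics/dscene.png'); b=cv2.imread('pics/dside.png')
o=[]
for C,im in ((cam('scene'),a),(cam('side'),b)):
  c=proj(C,p[:3]+M@np.array([0,-.045,0])).round().astype(int);x,y=c-20;print(x,y)
  z=cv2.resize(im[y:y+40,x:x+40],(400,400),interpolation=cv2.INTER_NEAREST)
  for xx,col in ((-.005,(0,255,0)),):
   for yy in (-.035,-.044):
    for zz in (-.01,.01):
      u=proj(C,p[:3]+M@np.array([xx,yy,zz])); cv2.circle(z,(int((u[0]-x+.5)*10),int((u[1]-y+.5)*10)),3,col,-1)
  o.append(z)
cv2.imwrite('pics/d_d.png',np.hstack(o))
E
```

```text
6.55 [ 0.51555977 -0.32194126  0.00211852] [ 0.545  0.663 -0.056  1.823  0.056  0.658 -1.443] [[-0.001, -0.322, -0.947], [0.0, -0.947, 0.322], [-1.0, -0.0, 0.001]] 0.7649603969465292 [ 0.44477225 -0.13118369  0.20317282]
242 176
327 169
```

View pics/d_d.png

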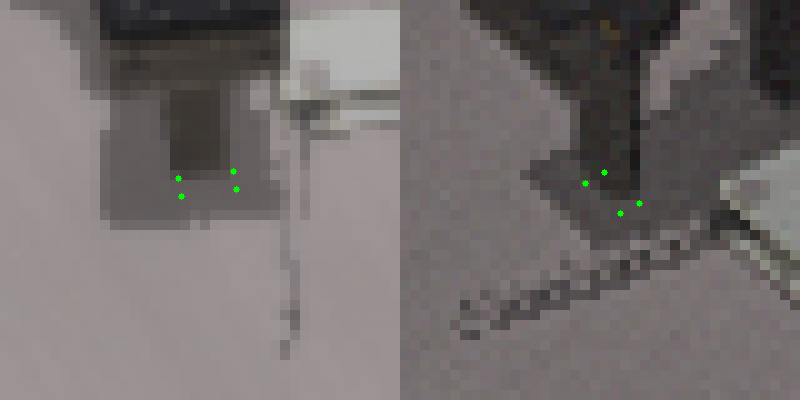

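>>> move_arm --plan '[[0.07,[0.002,0,0],[0,0,0]],[0.07,[0.002,0,0],[0,0,0]],[0.07,[0,0,0],[0,0,0]]]'

```text
time_s: 7.0
position: [0.5156, -0.3219, -0.0019]
tcp_rot: [0.116, -0.697, 0.115, 0.698]
wrist_force: [0.0, -0.1, -0.9]
width: 0.763
```

>>> move_arm --plan '[[0.07,[0.002,0,0],[0,0,0]],[0.07,[0,0,0],[0,0,0]]]'

```text
time_s: 7.2
position: [0.5156, -0.3219, -0.0038]
tcp_rot: [0.116, -0.697, 0.115, 0.698]
wrist_force: [-0.8, -0.0, 0.2]
width: 0.76
```

```bash
python3 snap.py e wrist side scene
python3 - <<'E'
from h import *
p=np.load('pics/e.npy');M=R.from_quat(np.r_[p[4:],p[3]]).as_matrix()
a=cv2.imread('pics/escene.png'); b=cv2.imread('pics/eside.png')
o=[]
for C,im in ((cam('scene'),a),(cam('side'),b)):
  c=proj(C,p[:3]+M@np.array([0,-.045,0])).round().astype(int);x,y=c-20;print(x,y)
  z=cv2.resize(im[y:y+40,x:x+40],(400,400),interpolation=cv2.INTER_NEAREST)
  for xx,col in ((-.01,(0,255,0)),):
   for yy in (-.035,-.044):
    for zz in (-.01,.01):
      u=proj(C,p[:3]+M@np.array([xx,yy,zz])); cv2.circle(z,(int((u[0]-x+.5)*10),int((u[1]-y+.5)*10)),3,col,-1)
  o.append(z)
cv2.imwrite('pics/e_d.png',np.hstack(o))
E
```

```text
7.2 [ 0.51562344 -0.32192767 -0.00381439] [ 0.545  0.672 -0.055  1.824  0.057  0.647 -1.443] [[-0.0, -0.322, -0.947], [0.0, -0.947, 0.322], [-1.0, -0.0, 0.0]] 0.7598022802264788 [-0.82665127 -0.03683605  0.16376074]
243 177
326 171
```

View pics/e_d.png

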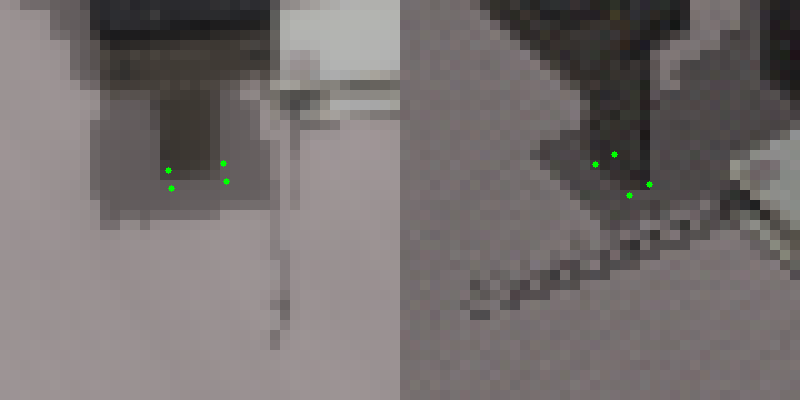

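View pics/ewrist.png

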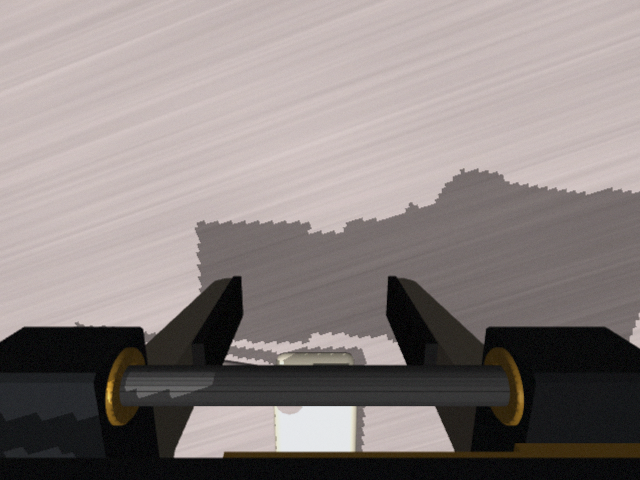

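>>> move_arm --plan '[[0.07,[0,0,0.01],[0,0,0]],[0.07,[0,0,0.01],[0,0,0]],[0.07,[0,0,0.01],[0,0,0]],[0.07,[0,0,0.01],[0,0,0]],[0.07,[0,0,0.01],[0,0,0]],[0.07,[0,0,0.01],[0,0,0]],[0.07,[0,0,0.01],[0,0,0]],[0.07,[0,0,0.01],[0,0,0]],[0.07,[0,0,0.01],[0,0,0]],[0.07,[0,0,0.01],[0,0,0]],[0.07,[0,0,0.01],[0,0,0]],[0.07,[0,0,0],[0,0,0]]]'

```text
time_s: 8.55
position: [0.4099, -0.2861, -0.0037]
tcp_rot: [0.116, -0.697, 0.116, 0.698]
wrist_force: [0.3, -0.0, -0.1]
width: 0.764
```

```bash
python3 snap.py f wrist side
```

```text
8.55 [ 0.40989436 -0.28606371 -0.00367203] [ 0.592  0.551 -0.061  2.087  0.066  0.508 -1.417] [[-0.002, -0.323, -0.946], [0.001, -0.946, 0.323], [-1.0, -0.0, 0.002]] 0.7643720868136633 [ 0.27629793 -0.01146672 -0.09821836]
```

View pics/fwrist.png

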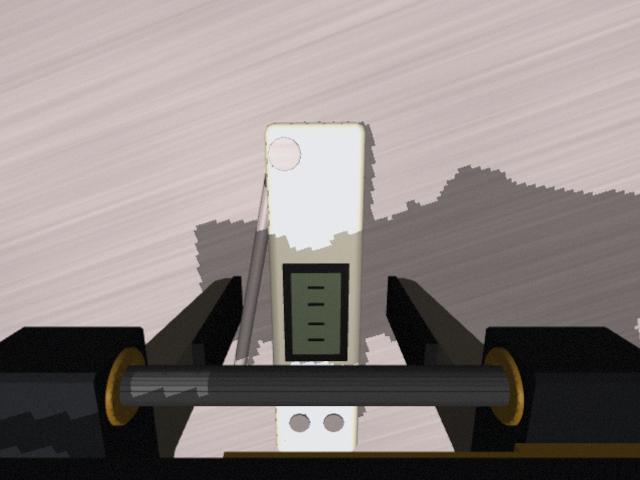

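View pics/fside.png

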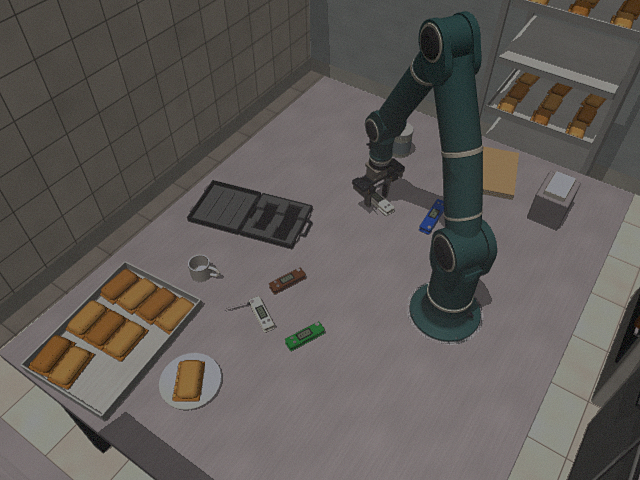

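>>> move_arm --plan '[[0.06,[-0.001,0,0],[0,0,0]],[0.054,[0,0,0],[0,0,0]],[0.05,[0,0,0],[0,0,0]],[0.05,[0,0,0],[0,0,0]]]'

```text
time_s: 9.05
position: [0.4119, -0.2866, -0.0026]
tcp_rot: [-0.115, 0.698, -0.116, -0.698]
wrist_force: [0.3, -0.3, 0.3]
width: 0.543
```

```bash
python3 snap.py g wrist
```

```text
9.05 [ 0.41186975 -0.28660509 -0.00255314] [ 0.592  0.55  -0.061  2.083  0.066  0.51  -1.417] [[0.0, -0.322, -0.947], [-0.0, -0.947, 0.322], [-1.0, 0.0, -0.0]] 0.5428876800630487 [ 0.26123867 -0.34974803  0.34751739]
```

View pics/gwrist.png

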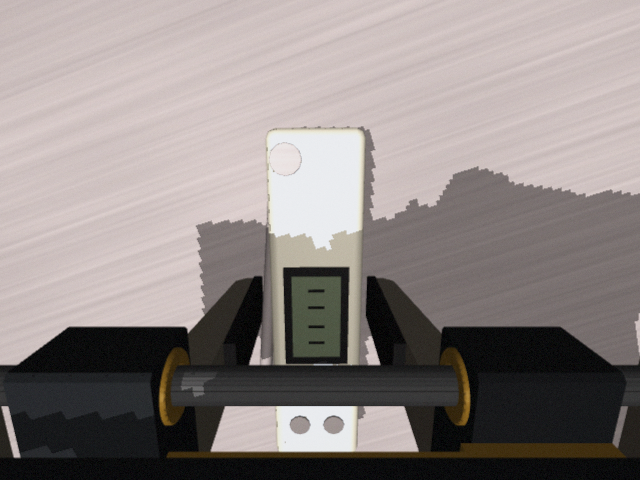

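>>> move_arm --plan '[[0.044,[0,0,0],[0,0,0]],[0.04,[0,0,0],[0,0,0]],[0.03,[0,0,0],[0,0,0]],[0.03,[0,0,0],[0,0,0]],[0.03,[0,0,0],[0,0,0]],[0.03,[0,0,0],[0,0,0]]]'

```text
time_s: 9.7
position: [0.4116, -0.2866, -0.0026]
tcp_rot: [0.116, -0.698, 0.116, 0.698]
wrist_force: [-0.9, -0.6, -0.8]
width: 0.432
```

```bash
python3 snap.py k wrist
```

```text
9.7 [ 0.41159542 -0.28664099 -0.00257706] [ 0.592  0.55  -0.061  2.084  0.066  0.51  -1.417] [[-0.0, -0.322, -0.947], [-0.0, -0.947, 0.322], [-1.0, 0.0, 0.0]] 0.43233954428352284 [-0.94703111 -0.62468393 -0.79976849]
```

View pics/kwrist.png

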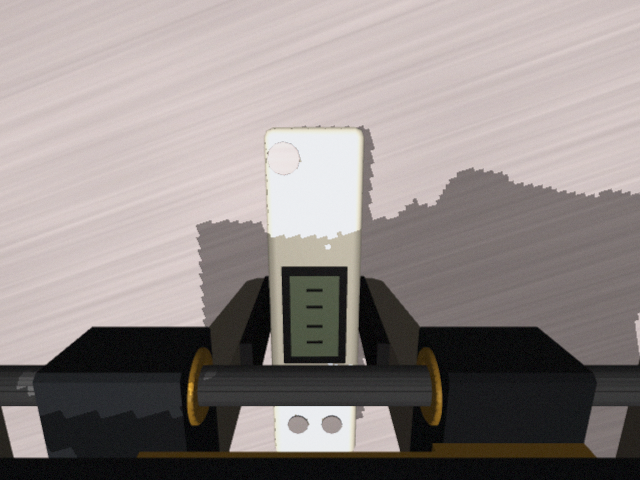

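>>> move_arm --plan '[[0.03,[-0.01,0,0],[0,0,0]],[0.03,[-0.03,0,0],[0,0,0]],[0.03,[-0.04,0,0],[0,0,0]],[0.03,[-0.04,0,0],[0,0,0]],[0.03,[-0.04,0,0],[0,0,0]],[0.03,[-0.04,0,0],[-0.145,0,0]],[0.03,[-0.03,0,0],[-0.145,0,0]],[0.03,[-0.02,0,0],[-0.145,0,0]],[0.03,[0,0,0],[-0.145,0,0]],[0.03,[0,0,0],[-0.145,0,0]],[0.03,[0,0,0],[-0.145,0,0]],[0.03,[0,0,0],[-0.145,0,0]],[0.03,[0,0,0],[-0.145,0,0]],[0.03,[0,0,0],[-0.145,0,0]],[0.03,[0,0,0],[-0.145,0,0]],[0.03,[0,0,0],[-0.145,0,0]],[0.03,[0,0,0],[-0.145,0,0]],[0.03,[0,0,0],[-0.145,0,0]],[0.03,[0,0,0],[-0.145,0,0]],[0.03,[0,0,0],[-0.145,0,0]]]'

```text
time_s: 11.75
position: [0.4113, -0.2861, 0.2479]
tcp_rot: [0.565, 0.425, 0.565, -0.425]
wrist_force: [-0.5, 0.2, -2.0]
width: 0.432
```

```bash
python3 snap.py l wrist; python3 - <<'E'
from h import *
p=np.load('pics/l.npy');M=R.from_quat(np.r_[p[4:],p[3]]).as_matrix()
print(M.T@(np.array([.69,-.145,.25])-p[:3]), np.degrees(np.arctan2(M[1,1],M[0,1])))
E
```

```text
11.75 [ 0.41128229 -0.28610911  0.24790239] [ 0.845  0.194 -0.343  1.894  0.075  1.066  0.753] [[-0.0, 0.96, 0.278], [-0.0, 0.278, -0.96], [-1.0, -0.0, 0.0]] 0.4318231934533512 [-0.46391962  0.15211387 -2.02767022]
[-0.00221027  0.30698852 -0.05790428] 16.170535551855373
```

View pics/lwrist.png

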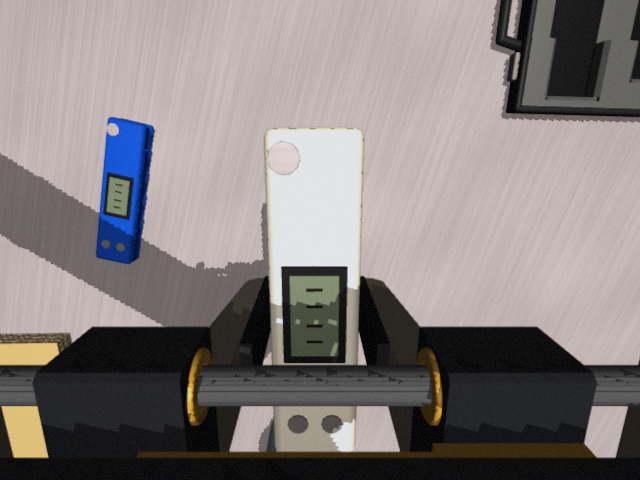

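>>> move_arm --plan '[[0.03,[0,0.02,-0.024],[0,0,0]],[0.03,[0,0.025,-0.03],[0,0,0]],[0.03,[0,0.025,-0.03],[0,0,0]],[0.03,[0,0.025,-0.03],[0,0,0]],[0.03,[0,0.01,-0.01],[0,0,0]],[0.03,[0,0,0],[0,0,0]],[0.03,[0,0,0],[0,0,0]]]'

```text
time_s: 12.5
position: [0.4784, -0.1393, 0.2475]
tcp_rot: [0.564, 0.427, 0.564, -0.427]
wrist_force: [-0.2, -0.6, -1.7]
width: 0.43
```

```bash
python3 snap.py m wrist
```

```text
12.5 [ 0.478366   -0.13934575  0.24754387] [ 0.618  0.203 -0.455  1.894  0.102  1.068  0.396] [[-0.001, 0.963, 0.271], [-0.001, 0.271, -0.963], [-1.0, -0.001, 0.001]] 0.4296776008060829 [-0.24274979 -0.64923244 -1.74973527]
```

View pics/mwrist.png

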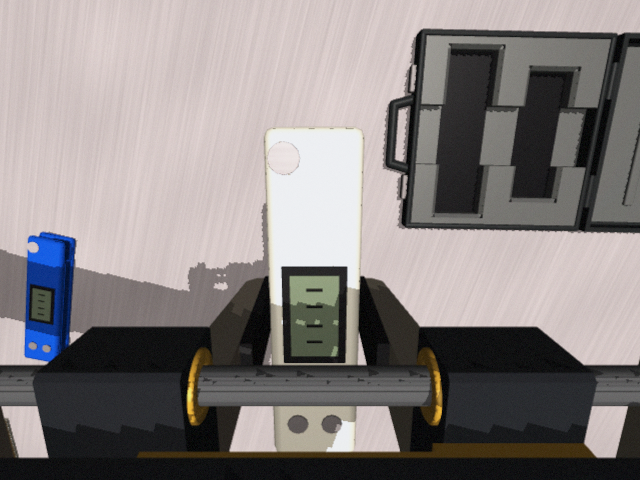

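```bash
python3 - <<'E'
import cv2
a=cv2.imread('pics/mwrist.png')[15:240,385:640]
a=cv2.convertScaleAbs(a,alpha=1.5,beta=20)
cv2.imwrite('pics/m_c.png',cv2.resize(a,None,fx=2.6,fy=2.6,interpolation=cv2.INTER_CUBIC))
E
```

```text
(no output)
```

View pics/m_c.png

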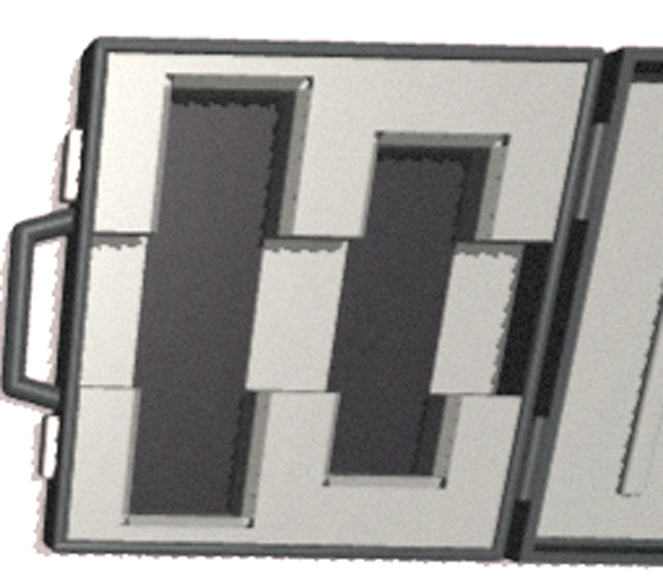

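```bash
python3 - <<'E'
from h import *
p=np.load('pics/m.npy');C=cam('wrist',dict(position=p[:3],tcp_rot=p[3:]));M=R.from_quat(np.r_[p[4:],p[3]]).as_matrix()
def q(name,pts,z):
    Q=np.array([onz(C,385+x/2.6,15+y/2.6,z)[:2] for x,y in pts])
    e=[np.linalg.norm(Q[i]-Q[i-1]).round(4) for i in range(4)]
    ax=(Q[0]-Q[3])+(Q[1]-Q[2]); bx=(Q[1]-Q[0])+(Q[2]-Q[3])
    print(name,'c',Q.mean(0).round(4),'edges',e,'yang',np.degrees(np.arctan2(ax[1],ax[0])).round(2),'xang',np.degrees(np.arctan2(bx[1],bx[0])).round(2))
    return Q.mean(0)
q('long',[(167,75),(312,77),(250,524),(127,522)],.021)
q('short',[(378,134),(508,136),(444,485),(326,482)],.021)
q('case',[(96,40),(602,50),(505,557),(57,550)],.022)
# held handle: edges relative to TCP in tool frame, top plane at handle top
p=np.load('pics/k.npy');C=cam('wrist',dict(position=p[:3],tcp_rot=p[3:]));M=R.from_quat(np.r_[p[4:],p[3]]).as_matrix()
for u,v in [(315,128),(268,135),(363,135),(273,445),(355,445),(315,452)]: print((M.T@(onz(C,u,v,.026)-p[:3])).round(4))
E
```

```text
long c [ 0.6076 -0.0186] edges [np.float64(0.1708), np.float64(0.0546), np.float64(0.171), np.float64(0.0518)] yang 104.76 xang 14.86
short c [0.6851 0.0012] edges [np.float64(0.1334), np.float64(0.0497), np.float64(0.1339), np.float64(0.0493)] yang 104.61 xang 14.55
case c [ 0.6461 -0.0091] edges [np.float64(0.1942), np.float64(0.189), np.float64(0.1937), np.float64(0.1897)] yang 105.07 xang 14.72
[-0.0286 -0.0002 -0.0781]
[-0.0286 -0.0184 -0.0755]
[-0.0286  0.0183 -0.0755]
[-0.0286 -0.0205  0.0686]
[-0.0286  0.0191  0.0686]
[-0.0286 -0.0002  0.0727]
```

>>> move_arm --plan '[[0.03,[0,0,0],[0.016,0,0]],[0.03,[0,0.02,-0.011],[0,0,0]],[0.03,[0,0.03,-0.016],[0,0,0]],[0.03,[0,0.03,-0.016],[0,0,0]],[0.03,[0,0.03,-0.016],[0,0,0]],[0.03,[0,0.03,-0.016],[0,0,0]],[0.03,[0,0.0157,-0.0073],[0,0,0]],[0.03,[0.02,0,0],[0,0,0]],[0.03,[0.035,0,0],[0,0,0]],[0.03,[0.035,0,0],[0,0,0]],[0.03,[0.035,0,0],[0,0,0]],[0.03,[0.03,0,0],[0,0,0]],[0.03,[0.02,0,0],[0,0,0]],[0.03,[0,0,0],[0,0,0]],[0.03,[0,0,0],[0,0,0]]]'

```text
time_s: 14.05
position: [0.6084, -0.0201, 0.0727]
tcp_rot: [0.56, 0.431, 0.56, -0.432]
wrist_force: [-0.7, 0.3, -1.2]
width: 0.43
```

```bash
python3 snap.py n wrist side scene
```

```text
14.05 [ 0.60840362 -0.02005685  0.07267884] [ 0.294  0.605 -0.424  1.781  0.324  0.825 -0.028] [[-0.0, 0.967, 0.255], [-0.0, 0.255, -0.967], [-1.0, -0.0, 0.0]] 0.42950245009245275 [-0.67246394  0.30491213 -1.22115335]
```

View pics/nwrist.png

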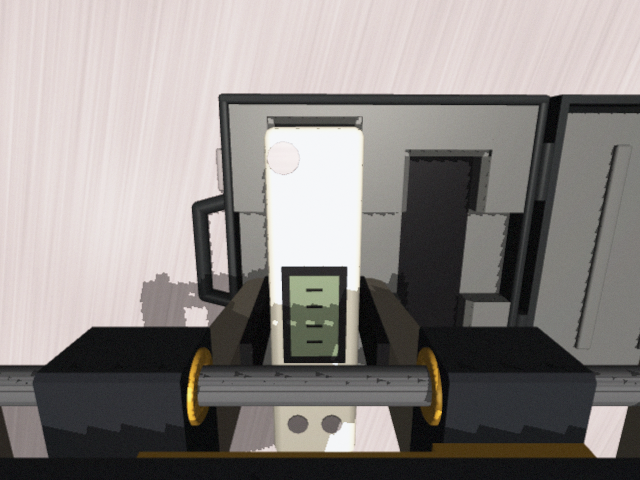

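```bash
python3 - <<'E'
from h import *
p=np.load('pics/n.npy');C=cam('wrist',dict(position=p[:3],tcp_rot=p[3:]));M=R.from_quat(np.r_[p[4:],p[3]]).as_matrix()
for u,v in [(268,117),(362,117),(405,150),(492,151),(221,97),(549,97)]: print((M.T@(onz(C,u,v,.021)-p[:3])).round(4))
E
```

```text
[ 0.0517 -0.0277 -0.0875]
[ 0.0517  0.0273 -0.0875]
[ 0.0517  0.0536 -0.0687]
[ 0.0516  0.1055 -0.0681]
[ 0.0517 -0.0545 -0.0985]
[ 0.0516  0.1348 -0.0984]
```

>>> move_arm --plan '[[0.03,[0.02,0,0],[0,0,0]],[0.03,[0.02,0,0],[0,0,0]],[0.03,[0.01,0,0],[0,0,0]],[0.03,[0.006,0,0],[0,0,0]],[0.03,[0.005,0,0],[0,0,0]],[0.03,[0.004,0,0],[0,0,0]],[0.03,[0.002,0,0],[0,0,0]],[0.03,[0,0,0],[0,0,0]],[0.03,[0,0,0],[0,0,0]]]'

```text
time_s: 15.1
position: [0.6085, -0.0191, 0.0058]
tcp_rot: [0.561, 0.431, 0.56, -0.431]
wrist_force: [-0.7, -0.3, -1.3]
width: 0.428
```

>>> move_arm --plan '[[0.03,[0.001,0,0],[0,0,0]],[0.03,[0.001,0,0],[0,0,0]],[0.03,[0,0,0],[0,0,0]]]'

```text
time_s: 15.4
position: [0.6082, -0.0191, 0.0034]
tcp_rot: [0.561, 0.431, 0.561, -0.431]
wrist_force: [0.7, 0.6, -1.6]
width: 0.432
```

>>> move_arm --plan '[[0.03,[0.0007,0,0],[0,0,0]],[0.03,[0.0005,0,0],[0,0,0]],[0.03,[0,0,0],[0,0,0]]]'

```text
time_s: 15.7
position: [0.6083, -0.0191, 0.0025]
tcp_rot: [0.561, 0.431, 0.561, -0.431]
wrist_force: [-0.2, -0.0, 0.7]
width: 0.433
```

>>> move_arm --plan '[[0.03,[0.0005,0,0],[0,0,0]],[0.03,[0,0,0],[0,0,0]],[0.03,[0,0,0],[0,0,0]]]'

```text
time_s: 16.0
position: [0.6083, -0.0191, 0.0025]
tcp_rot: [0.561, 0.431, 0.56, -0.431]
wrist_force: [-3.2, 0.5, 4.1]
width: 0.429
```

```bash
python3 snap.py o wrist side; python3 -c "
from h import *
a=cv2.imread('pics/oside.png')[170:260,180:330];cv2.imwrite('pics/o_c.png',cv2.resize(a,None,fx=5,fy=5,interpolation=cv2.INTER_CUBIC))"
```

```text
16.0 [ 0.60828506 -0.01912725  0.00245493] [ 0.258  0.703 -0.379  1.805  0.378  0.706 -0.071] [[0.0, 0.966, 0.257], [-0.0, 0.257, -0.966], [-1.0, -0.0, 0.0]] 0.4285090271325257 [-3.1747647   0.48658231  4.07808944]
```

View pics/owrist.png

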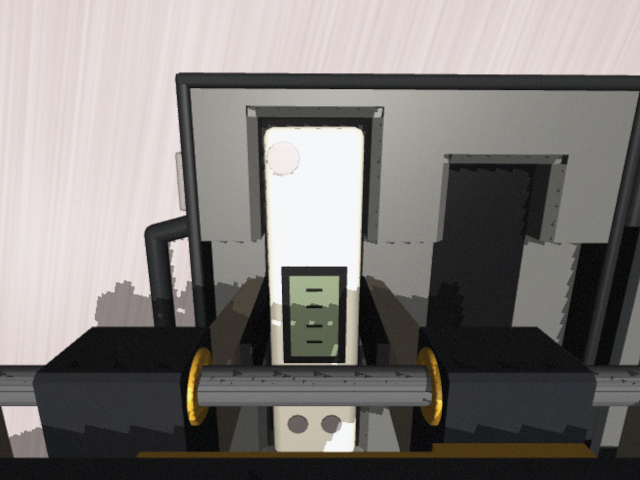

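View pics/o_c.png

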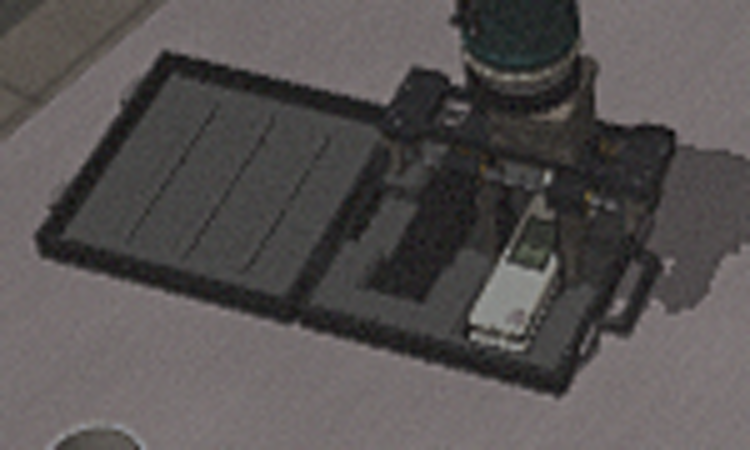

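>>> move_arm --plan '[[0.044,[0,0,0],[0,0,0]],[0.05,[0,0,0],[0,0,0]],[0.056,[0,0,0],[0,0,0]],[0.056,[0,0,0],[0,0,0]],[0.056,[-0.01,0,0],[0,0,0]],[0.056,[-0.02,0,0],[0,0,0]],[0.056,[-0.04,0,0],[0,0,0]],[0.056,[-0.04,0,0],[0,0,0]],[0.056,[-0.04,0,0],[0,0,0]],[0.056,[-0.04,0,0],[0,0,0]],[0.056,[0,0,0],[0,0,0]]]'

```text
time_s: 17.2
position: [0.6119, -0.0185, 0.1987]
tcp_rot: [0.564, 0.433, 0.557, -0.429]
wrist_force: [0.2, -0.9, -0.2]
width: 0.608
```

```bash
python3 snap.py p wrist
```

```text
17.2 [ 0.61191816 -0.01849491  0.19874794] [ 0.339  0.457 -0.483  1.69   0.241  1.042  0.038] [[0.011, 0.966, 0.257], [-0.0, 0.257, -0.966], [-1.0, 0.011, 0.003]] 0.6077789451223843 [ 0.24240735 -0.8771677  -0.16640436]
```

View pics/pwrist.png

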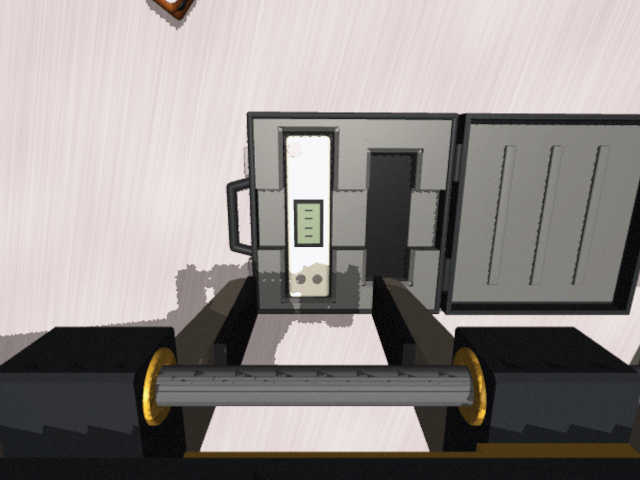

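>>> move_arm --plan '[[0.07,[0,0,-0.02],[0,0,0]],[0.07,[0,0,-0.04],[0,0,0]],[0.07,[0,0,-0.04],[0,0,0]],[0.07,[0,0,-0.04],[0,0,0]],[0.07,[0,0,-0.04],[0,0,0]],[0.07,[0,0,-0.04],[0,0,0]],[0.07,[0,0,-0.04],[0,0,0]],[0.07,[0,0,-0.035],[0,0,0]],[0.07,[0,0.003,-0.018],[0,0,0]],[0.07,[0,0,0],[-0.14,0,0]],[0.07,[0,0,0],[-0.14,0,0]],[0.07,[0,0,0],[-0.14,0,0]],[0.07,[0,0,0],[-0.14,0,0]],[0.07,[0,0,0],[-0.14,0,0]],[0.07,[0,0,0],[-0.14,0,0]],[0.07,[0,0,0],[0,0,0]],[0.07,[0,0,0],[0,0,0]]]'

```text
time_s: 18.95
position: [0.5302, 0.2837, 0.1908]
tcp_rot: [0.687, 0.166, 0.688, -0.166]
wrist_force: [0.2, 0.1, -0.6]
width: 0.762
```

```bash
python3 snap.py q wrist
```

```text
18.95 [0.53024222 0.28373389 0.19082189] [-0.002  0.52  -0.738  1.702  0.389  1.074  0.233] [[-0.002, 0.457, 0.89], [-0.001, 0.89, -0.457], [-1.0, -0.001, -0.001]] 0.7619082830037801 [ 0.17346555  0.06677106 -0.6172192 ]
```

View pics/qwrist.png

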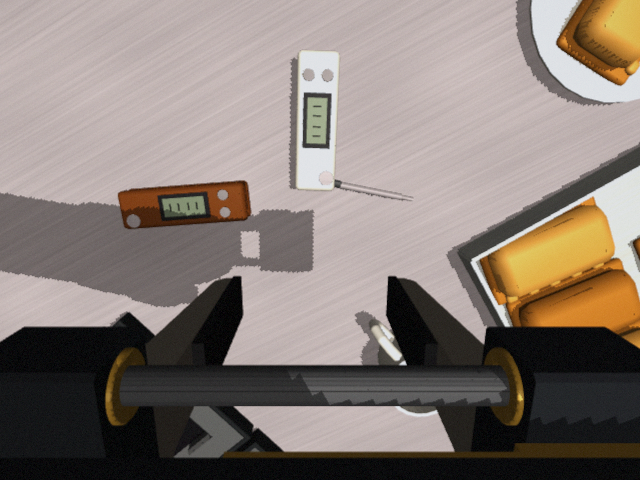

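```bash
python3 - <<'E'
from h import *
im=cv2.imread('pics/qwrist.png').astype(int); p=np.load('pics/q.npy')
C=cam('wrist',dict(position=p[:3],tcp_rot=p[3:]));M=R.from_quat(np.r_[p[4:],p[3]]).as_matrix()
m=((im.min(2)>205)).astype(np.uint8)
n,lab,st,ce=cv2.connectedComponentsWithStats(m[:250,270:360]);i=1+np.argmax(st[1:,4])
pts=np.argwhere(lab==i)[:,::-1]+[270,0]; print(st[i])
Q=np.array([onz(C,u,v,.026)[:2] for u,v in cv2.convexHull(pts.astype(np.int32))[:,0]]).astype(np.float32)
(c,wh,a)=cv2.minAreaRect(Q*1000);print(c,wh,a)
f=lambda u,v,z:print((u,v),onz(C,u,v,z).round(4),'tool',(M.T@(onz(C,u,v,z)-p[:3])).round(4))
f(318,120,.026);f(412,199,.013);f(340,184,.013);f(249,183,.026);f(247,220,.0);f(232,222,.02);f(375,322,.03)
E
```

```text
[  28   51   40  138 3000]
(450.54315185546875, 327.330078125) (31.976388931274414, 113.6446762084961) 60.99783706665039
(318, 120) [0.4491 0.3293 0.026 ] tool [ 0.1649  0.0037 -0.0928]
(412, 199) [0.5532 0.3767 0.013 ] tool [ 0.1777  0.0934 -0.0219]
(340, 184) [0.5091 0.322  0.013 ] tool [ 0.1778  0.0247 -0.0361]
(249, 183) [0.469  0.2487 0.026 ] tool [ 0.1649 -0.0589 -0.0383]
(247, 220) [0.5002 0.2236 0.    ] tool [ 0.1909 -0.067   0.001 ]
(232, 222) [0.4936 0.215  0.02  ] tool [ 0.1709 -0.0777 -0.001 ]
(375, 322) [0.6443 0.2928 0.03  ] tool [0.1606 0.0603 0.0976]
```

>>> move_arm --plan '[[0.06,[0,0,0],[0.031,0,0]],[0.06,[0,0.004,0.004],[0,0,0]],[0.06,[0.03,0,0],[0,0,0]],[0.06,[0.04,0,0],[0,0,0]],[0.06,[0.04,0,0],[0,0,0]],[0.06,[0.04,0,0],[0,0,0]],[0.06,[0.02,0,0],[0,0,0]],[0.06,[0.01,0,0],[0,0,0]],[0.06,[0.006,0,0],[0,0,0]],[0.06,[0,0,0],[0,0,0]]]'

```text
time_s: 20.0
position: [0.5365, 0.286, 0.0059]
tcp_rot: [0.685, 0.176, 0.685, -0.176]
wrist_force: [0.2, -0.8, -0.6]
width: 0.648
```

```bash
python3 snap.py r wrist
```

```text
20.0 [0.53647468 0.28602315 0.00594055] [-0.116  0.751 -0.586  1.796  0.573  0.77   0.068] [[0.0, 0.481, 0.877], [0.0, 0.877, -0.481], [-1.0, 0.0, 0.0]] 0.6481646193846397 [ 0.19612145 -0.83701426 -0.61490023]
```

View pics/rwrist.png

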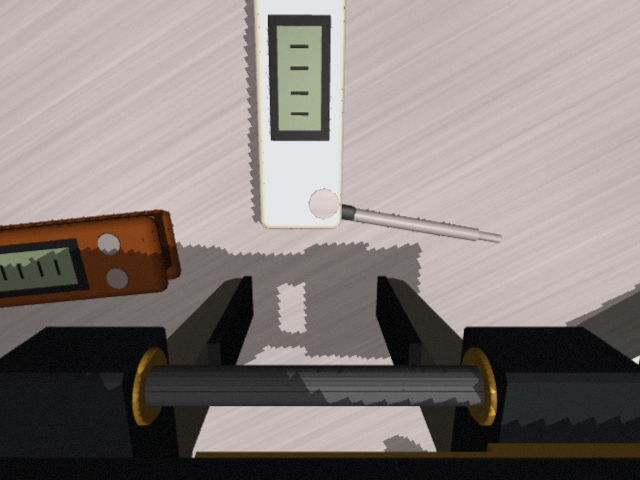

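>>> move_arm --plan '[[0.06,[0.006,0,0],[0,0,0]],[0.06,[0.003,0,0],[0,0,0]],[0.06,[0,0,0],[0,0,0]],[0.06,[0,0,-0.01],[0,0,0]],[0.06,[0,0,-0.01],[0,0,0]],[0.06,[0,0,-0.01],[0,0,0]],[0.06,[0,0,-0.01],[0,0,0]],[0.06,[0,0,-0.01],[0,0,0]],[0.06,[0,0,-0.01],[0,0,0]],[0.06,[0,0,-0.01],[0,0,0]],[0.06,[0,0,-0.01],[0,0,0]],[0.06,[0,0,-0.01],[0,0,0]],[0.06,[0,0,-0.005],[0,0,0]],[0.06,[0,0,0],[0,0,0]],[0.06,[0,0,0],[0,0,0]]]'

```text
time_s: 21.55
position: [0.4531, 0.3313, -0.0033]
tcp_rot: [0.685, 0.176, 0.685, -0.176]
wrist_force: [0.1, -0.7, -0.6]
width: 0.654
```

```bash
python3 snap.py t wrist side
```

```text
21.55 [ 0.45306695  0.33129847 -0.00326103] [-0.247  0.708 -0.578  1.914  0.589  0.694 -0.113] [[0.0, 0.481, 0.877], [-0.0, 0.877, -0.481], [-1.0, -0.0, 0.0]] 0.6538171345088171 [ 0.14980935 -0.74210636 -0.5714519 ]
```

View pics/twrist.png

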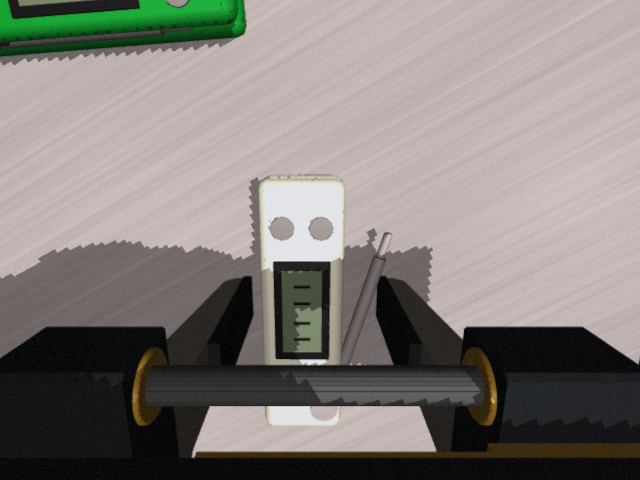

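View pics/tside.png

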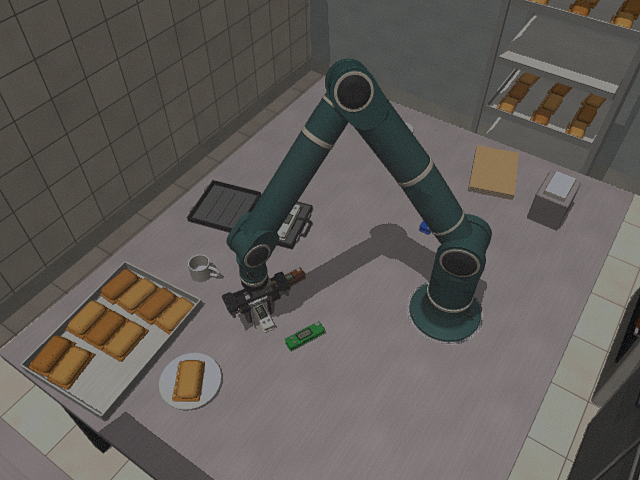

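```bash
python3 - <<'E'
from h import *
p=np.load('pics/t.npy');C=cam('wrist',dict(position=p[:3],tcp_rot=p[3:]));M=R.from_quat(np.r_[p[4:],p[3]]).as_matrix()
for u,v in [(302,179),(260,190),(344,190),(266,420),(341,420),(303,425)]: print((M.T@(onz(C,u,v,.026)-p[:3])).round(4))
E
```

```text
[-0.0293 -0.0044 -0.0588]
[-0.0293 -0.0212 -0.0544]
[-0.0293  0.0124 -0.0544]
[-0.0292 -0.0223  0.0537]
[-0.0292  0.013   0.0537]
[-0.0292 -0.0049  0.0565]
```

>>> move_arm --plan '[[0.055,[-0.0005,-0.0045,-0.001],[0,0,0]],[0.048,[0,0,0],[0,0,0]],[0.042,[0,0,0],[0,0,0]],[0.036,[0,0,0],[0,0,0]],[0.026,[0,0,0],[0,0,0]],[0.026,[0,0,0],[0,0,0]],[0.026,[0,0,0],[0,0,0]],[0.026,[0,0,0],[0,0,0]]]'

```text
time_s: 22.45
position: [0.4498, 0.3278, -0.0027]
tcp_rot: [0.685, 0.175, 0.685, -0.176]
wrist_force: [0.3, -1.7, 1.9]
width: 0.392
```

```bash
python3 snap.py u wrist;  python3 - <<'E'
from h import *
p=np.load('pics/u.npy');C=cam('wrist',dict(position=p[:3],tcp_rot=p[3:]));M=R.from_quat(np.r_[p[4:],p[3]]).as_matrix()
print(M.T@(np.array([.6119,-.0185,.2])-p[:3]))
E
```

```text
22.45 [ 0.4498272   0.32776447 -0.00274531] [-0.244  0.702 -0.579  1.925  0.589  0.689 -0.114] [[-0.0, 0.481, 0.877], [-0.0, 0.877, -0.481], [-1.0, -0.0, 0.0]] 0.39198237923727697 [ 0.27016124 -1.66369085  1.85913962]
[-0.20259616 -0.22566281  0.30871254]
```

View pics/uwrist.png

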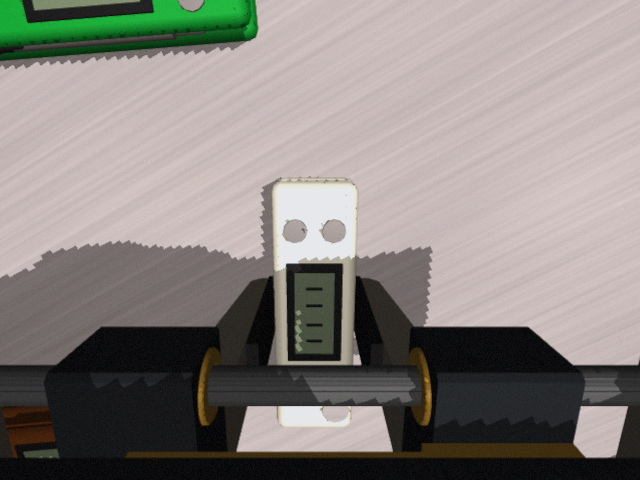

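>>> move_arm --plan '[[0.026,[-0.01,0,0],[0,0,0]],[0.026,[-0.03,0,0],[0,0,0]],[0.026,[-0.04,0,0],[0,0,0]],[0.026,[-0.04,0,0],[0,0,0]],[0.026,[-0.04,0,0],[0,0,0]],[0.026,[-0.04,0,0],[0,0,0]],[0.026,[0,-0.0174,0.0364],[0,0,0]],[0.026,[0,-0.0174,0.0364],[0,0,0]],[0.026,[0,-0.0174,0.0364],[0,0,0]],[0.026,[0,-0.0174,0.0364],[0,0,0]],[0.026,[0,-0.0174,0.0364],[0,0,0]],[0.026,[0,-0.0174,0.0364],[0,0,0]],[0.026,[0,-0.0174,0.0364],[0,0,0]],[0.026,[0,-0.0174,0.0364],[0,0,0]],[0.026,[0,-0.0174,0.0364],[0,0,0]],[0.026,[0,-0.0174,0.0364],[0,0,0]],[0.026,[0,0,0],[0.135,0,0]],[0.026,[0,0,0],[0.135,0,0]],[0.026,[0,0,0],[0.135,0,0]],[0.026,[0,0,0],[0.135,0,0]]]'

```text
time_s: 24.5
position: [0.685, 0.0007, 0.1975]
tcp_rot: [0.612, 0.354, 0.613, -0.353]
wrist_force: [-0.3, 0.3, -1.1]
width: 0.388
```

>>> move_arm --plan '[[0.026,[0,0,0],[0.135,0,0]],[0.026,[0,0,0],[0.135,0,0]],[0.026,[0,0,0],[0,0,0]],[0.026,[0,0,0],[0,0,0]]]'

```text
time_s: 24.9
position: [0.6851, 0.0008, 0.1975]
tcp_rot: [0.561, 0.43, 0.561, -0.43]
wrist_force: [-0.1, -0.1, -1.7]
width: 0.385
```

```bash
python3 snap.py v wrist;  python3 - <<'E'
from h import *
p=np.load('pics/v.npy');M=R.from_quat(np.r_[p[4:],p[3]]).as_matrix()
print(M.T@(np.array([.6852,.0009,.07])-p[:3]),np.degrees(np.arctan2(M[1,1],M[0,1])))
E
```

```text
24.9 [0.68510031 0.00076001 0.1975121 ] [ 0.264  0.587 -0.467  1.49   0.279  1.131  0.007] [[0.0, 0.966, 0.26], [0.0, 0.26, -0.966], [-1.0, 0.0, -0.0]] 0.3846711425972763 [-0.14448649 -0.12455554 -1.70310953]
[ 1.27512144e-01  1.10605216e-04 -8.52578786e-05] 15.057202132064273
```

View pics/vwrist.png

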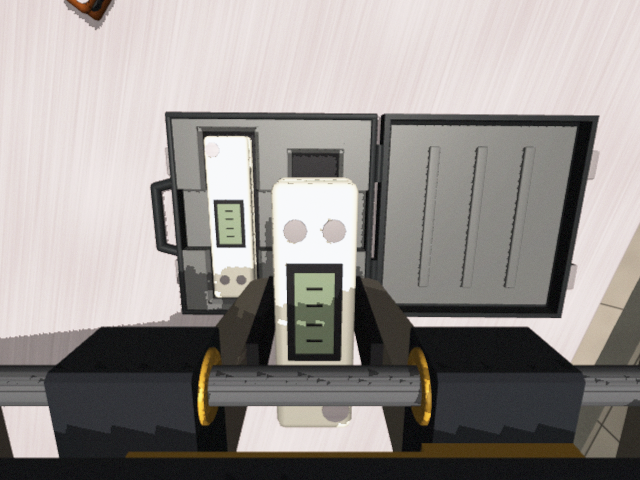

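>>> move_arm --plan '[[0.026,[0.02,0,0],[0,0,0]],[0.026,[0.035,0,0],[0,0,0]],[0.026,[0.035,0,0],[0,0,0]],[0.026,[0.025,0,0],[0.004,0,0]],[0.026,[0.012,0,0],[0,0,0]],[0.026,[0,0,0],[0,0,0]],[0.026,[0,0,0],[0,0,0]]]'

```text
time_s: 25.65
position: [0.6861, 0.0006, 0.0714]
tcp_rot: [0.56, 0.433, 0.559, -0.432]
wrist_force: [0.4, -0.5, -1.1]
width: 0.388
```

```bash
python3 snap.py x wrist
```

```text
25.65 [6.86097268e-01 5.88889071e-04 7.13984060e-02] [ 0.236  0.718 -0.422  1.577  0.345  0.92  -0.049] [[0.002, 0.968, 0.253], [0.0, 0.253, -0.968], [-1.0, 0.002, -0.0]] 0.38847955779716686 [ 0.38300424 -0.47949081 -1.13008758]
```

View pics/xwrist.png

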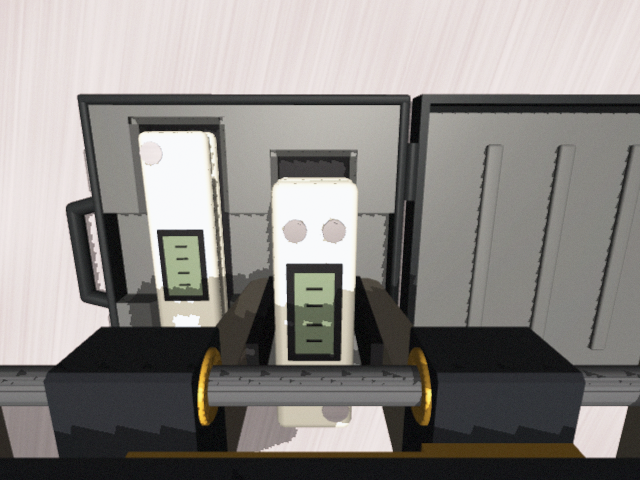

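```bash
python3 - <<'E'
from h import *
p=np.load('pics/x.npy');C=cam('wrist',dict(position=p[:3],tcp_rot=p[3:]));M=R.from_quat(np.r_[p[4:],p[3]]).as_matrix()
T=lambda u,v,z:print((u,v),(M.T@(onz(C,u,v,z)-p[:3])).round(4))
for u,v in [(271,151),(357,151),(130,118),(223,118)]: T(u,v,.021)
print('handle')
zt=p[2]+.0287
for u,v in [(273,190),(357,190),(278,420),(352,420),(315,180),(315,427)]: T(u,v,zt)
E
```

```text
(271, 151) [ 0.0504 -0.0263 -0.0682]
(357, 151) [ 0.0504  0.0248 -0.0682]
(130, 118) [ 0.0502 -0.1078 -0.0869]
(223, 118) [ 0.0503 -0.0537 -0.0869]
handle
(273, 190) [-0.0287 -0.0171 -0.0543]
(357, 190) [-0.0287  0.0166 -0.0543]
(278, 420) [-0.0287 -0.0178  0.0542]
(352, 420) [-0.0287  0.0173  0.0543]
(315, 180) [-0.0287 -0.0003 -0.0583]
(315, 427) [-0.0287 -0.0002  0.0582]
```

>>> move_arm --plan '[[0.026,[0.02,-0.0005,0],[0,0,0]],[0.026,[0.02,0,0],[0,0,0]],[0.026,[0.01,0,0],[0,0,0]],[0.026,[0.006,0,0],[0,0,0]],[0.026,[0.005,0,0],[0,0,0]],[0.026,[0.003,0,0],[0,0,0]],[0.026,[0.002,0,0],[0,0,0]],[0.026,[0,0,0],[0,0,0]],[0.026,[0,0,0],[0,0,0]]]'

```text
time_s: 26.6
position: [0.685, 0.0002, 0.0047]
tcp_rot: [0.56, 0.433, 0.559, -0.432]
wrist_force: [-0.2, -0.1, -1.1]
width: 0.387
```

>>> move_arm --plan '[[0.026,[0.0007,0,0],[0,0,0]],[0.026,[0.0006,0,0],[0,0,0]],[0.026,[0,0,0],[0,0,0]]]'

```text
time_s: 26.9
position: [0.6847, 0.0002, 0.0029]
tcp_rot: [0.559, 0.432, 0.56, -0.432]
wrist_force: [0.1, 0.1, -1.5]
width: 0.389
```

>>> move_arm --plan '[[0.026,[0.0005,0,0],[0,0,0]],[0.026,[0,0,0],[0,0,0]],[0.026,[0,0,0],[0,0,0]]]'

```text
time_s: 27.2
position: [0.6847, 0.0002, 0.0025]
tcp_rot: [0.56, 0.432, 0.559, -0.432]
wrist_force: [0.3, 0.3, -1.4]
width: 0.389
```

>>> move_arm --plan '[[0.026,[0.0004,0,0],[0,0,0]],[0.026,[0,0,0],[0,0,0]],[0.026,[0,0,0],[0,0,0]]]'

```text
time_s: 27.5
position: [0.6848, 0.0002, 0.0023]
tcp_rot: [0.56, 0.432, 0.559, -0.432]
wrist_force: [-0.2, -0.4, 1.2]
width: 0.389
```

>>> move_arm --plan '[[0.038,[0,0,0],[0,0,0]],[0.044,[0,0,0],[0,0,0]],[0.052,[0,0,0],[0,0,0]],[0.052,[0,0,0],[0,0,0]],[0.052,[-0.01,0,0],[0,0,0]],[0.052,[-0.02,0,0],[0,0,0]],[0.052,[-0.04,0,0],[0,0,0]],[0.052,[-0.04,0,0],[0,0,0]],[0.052,[-0.04,0,0],[0,0,0]],[0.052,[-0.04,0,0],[0,0,0]],[0.052,[0,-0.03,0.03],[0,0,0]],[0.052,[0,-0.03,0.03],[0,0,0]],[0.052,[0,0,0],[0,0,0]],[0.052,[0,0,0],[0,0,0]]]'

```text
time_s: 28.9
position: [0.6417, -0.0742, 0.193]
tcp_rot: [0.559, 0.433, 0.559, -0.433]
wrist_force: [0.4, 1.4, -0.9]
width: 0.565
```

```bash
python3 snap.py y wrist scene side; python3 -c "
from h import *
a=cv2.imread('pics/ywrist.png')[60:280,150:450];cv2.imwrite('pics/y_c.png',cv2.resize(a,None,fx=2.6,fy=2.6,interpolation=cv2.INTER_CUBIC))"
```

```text
28.9 [ 0.64165953 -0.0742019   0.19299577] [ 0.399  0.524 -0.469  1.601  0.26   1.079  0.112] [[0.001, 0.968, 0.25], [-0.0, 0.25, -0.968], [-1.0, 0.001, 0.001]] 0.5652849375922913 [ 0.36147315  1.44431803 -0.86036698]
```

View pics/ywrist.png

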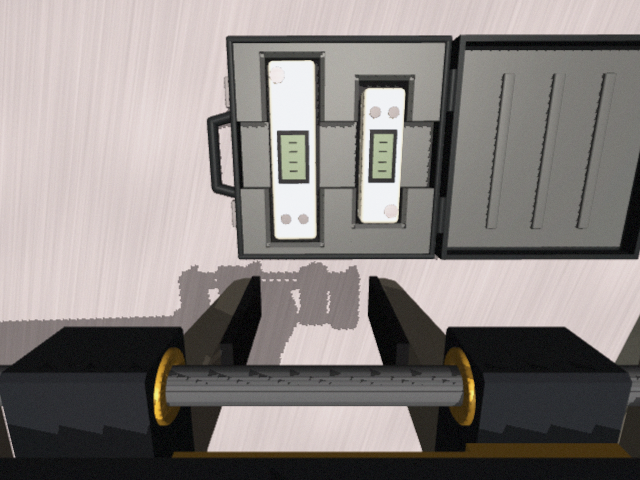

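View pics/yscene.png

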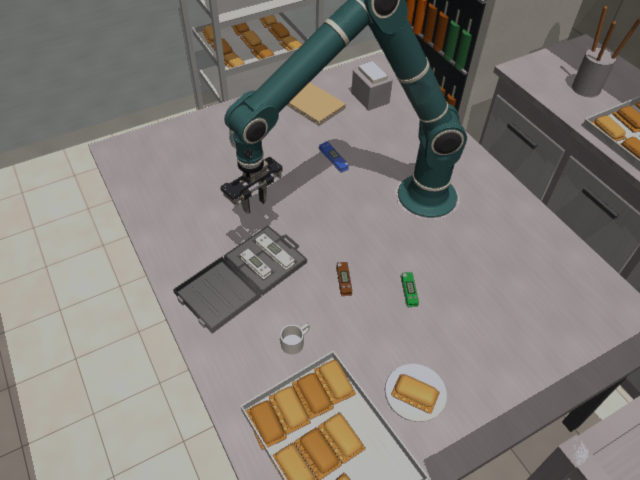

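View pics/y_c.png

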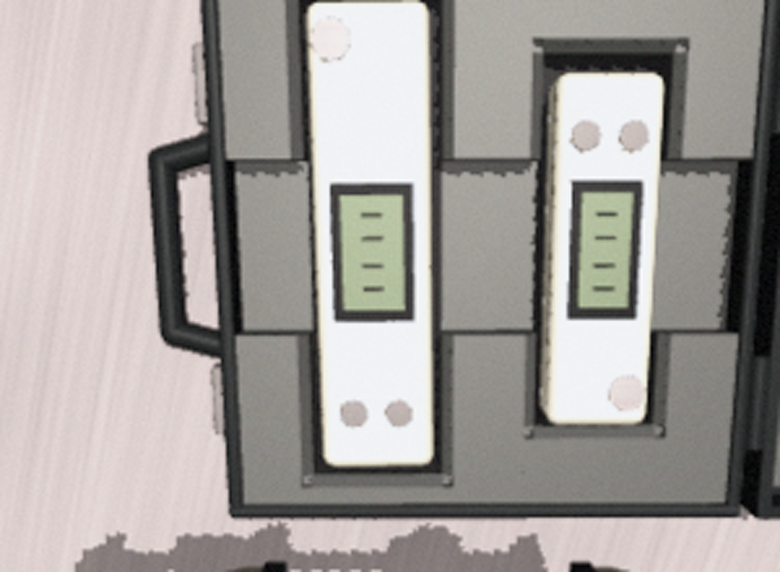

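```bash
python3 - <<'E'
from h import *
p=np.load('pics/y.npy');C=cam('wrist',dict(position=p[:3],tcp_rot=p[3:]))
im=cv2.imread('pics/ywrist.png').astype(int);m=(im.min(2)>205).astype(np.uint8)
for x0,x1 in ((255,325),(350,410)):
    s=m[45:250,x0:x1];n,lab,st,ce=cv2.connectedComponentsWithStats(s);i=1+np.argmax(st[1:,4])
    pts=(np.argwhere(lab==i)[:,::-1]+[x0,45]).astype(np.int32)
    Q=np.array([onz(C,u,v,.031)[:2]*1000 for u,v in cv2.convexHull(pts)[:,0]],np.float32)
    print(cv2.minAreaRect(Q))
    for r in (st[i][1]+45+12, st[i][1]+45+st[i][3]-12):
        x=np.where(m[r,x0:x1])[0]+x0; print(r,np.linalg.norm(onz(C,x.max()+1,r,.031)-onz(C,x.min(),r,.031)).round(4))
a0=cv2.imread('pics/scene0.png').astype(int);a1=cv2.imread('pics/yscene.png').astype(int)
for n,(x,y,w,h) in dict(cup=(275,318,40,40),plate=(380,360,70,65)).items(): print(n,np.abs(a0-a1)[y:y+h,x:x+w].mean())
b0=cv2.imread('pics/side0.png').astype(int);b1=cv2.imread('pics/yside.png').astype(int)
print('tub',np.abs(b0-b1)[115:165,382:420].mean())
E
```

```text
((607.09765625, -17.398170471191406), (37.501224517822266, 151.23143005371094), 15.001654624938965)
73 0.0378
226 0.038
((683.9873657226562, -0.985595703125), (33.42013931274414, 113.9347152709961), 14.501703262329102)
101 0.0333
210 0.033
cup 4.2127083333333335
plate 4.235091575091575
tub 3.210701754385965
```

```bash
python3 -c "
from rig import env
print(env.job_done())"
```

```text
the job is handed in; nothing more can be done
None
```

Both thermometers are in their own wells, face up, needles folded, and the job was handed in at about 29 s. For each one I swept the needle to about 15–20° with a finger and pinched across the handle to push it home. I lowered each by small steps onto the floor of its well before letting go.

**Last checks:**
- **Needles:** the grips closed at 39.7 mm on the 40 mm handle and 36.0 mm on the 36 mm handle, so both needles were pressed in. I did not see the needles themselves once the thermometers were in the wells, though none stuck out in the final view.
- **Seating:** contact came at the height expected for the well floor. The top faces measure the same width at both ends, so they lie flat, and they are centred to about 2 mm and turned 14.5–15.0°, matching the case.
- **Bystanders:** the cup, plate and tub show no visible change from the start pictures.

**What disagreed:**
- **Fingertip height:** the fingertips sat about 10 mm behind the TCP, where the notes put them 14 mm ahead. My first sweep passed above the long needle without touching it, so I measured the offset in the pictures and repeated it lower.
- **Case position:** the two fixed cameras differed by about 11 mm on the case, so I used the wrist camera for the placing.

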